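Clear the foam insert and put the setting gauges away

ROBOT

A 6-joint arm with a two-finger parallel gripper is mounted at the origin on the work surface. World frame = base frame: x ahead of the robot, y to its left, z up, the work surface at z = 0. Lengths are in mm, angles in degrees, forces in N, time in s.
With the tool pointing down it reaches from about 350 to 850 mm from the base axis. Payload 8.1 kg.
Tool frame: the origin (TCP) lies between the finger pads; the fingertips stand 22 mm ahead of it and the grasp point (between the pads) lies 3 mm ahead of it; z points along the fingers, y is the direction in which the jaws open and shut (so a half turn about z gives the same grasp; the last joint's range is limited). The gripper opens to 85 mm and grips with 20 to 120 N. Pads are 22 mm wide; open, the fingers measure 114 mm over their backs; the gripper's body (76 mm by 85 mm) begins 54 mm behind the grasp point. The pads swing forward as they close: fully open they stand 13 mm farther back than shut.
Start: joints at [-72.96, 7.471, 85.268, -0, 87.261, -4.893], TCP at [224.132, -556.57, 253.292] pointing down, gripper open.
Joint ranges: [-169.43, 169.43], [-51.17, 129.36], [1.28, 143.12], [-76.62, 256.62], [0, 156.53], [-152.29, 152.29]. Speed limits (degrees/s): [136.94, 136.94, 159.86, 180, 180, 180].

INTERFACE

Orientations are given as [roll, pitch, yaw] about the fixed x, y, z axes, in that order (R = Rz(yaw) Ry(pitch) Rx(roll)).
In Python, from bench import r gives the robot as it stands.
- The arm moves only by the tool drive_tool, never from a script. Its argument "moves" is a list of rows, each a list of 2 entries, a list of its own where there are three numbers: the shift along the world's x, y, z in mm, then the turn about the world's z in degrees. A call has exactly 8 rows; each row is the pose to reach, as a shift and turn from the pose commanded when the call began; what a row does not reach only later rows make up. A row lasts 1/12 s, in which the tool goes at most 41.7 mm and 7.16 degrees, less where a joint would pass 70% of its speed; a pose out of reach is approached as far as the arm can. A call with a gripper value outside its range is refused whole. "fingers" is the finger opening in mm, from 0 to 85.4, set as the call begins (left out, the last holds). The fingers move at their own pace and stop on an object; "squeeze" is the grip in N (left out, the last holds). Time passes only in rows, so rows that repeat a pose let the fingers close, or fill a call up. It gives the time, the measured TCP pose, the force and the opening at its end, in the units of the state.
- r.sense(): the state, without advancing time (a new reading comes with each control period).
- r.snapshot(name): name is "side" or "top" or "wrist"; returns a dict with "pixels" (400x640x3 uint8, red, green, blue), "camera_matrix" (3x3 intrinsics, pixels), "k1" (the pictures are not rectified: a ray, as slopes to the right and down, at radius r is drawn at 1 + k1 r^2 times it, then the intrinsics apply), "xyz" and "orientation" of the camera in the world. Camera axes: x right, y down, z forward; pixel columns grow to the right and rows downward; lengths in mm; the calibration is good to about 2 mm. A picture is of the moment at which its call begins. There is no depth.
- r.hand_in(): hands the job in, once; it reports no verdict.
The state is a dict: "time": time; "joint_pos": joint angles; "qd": joint speeds; "joint_efforts": joint torques, N m; "tool_pos": TCP position; "tcp_rot": TCP orientation; "ft_force": force on the tool from outside, world axes, zero at the start; "wrist_torque": the same for the moment, N m; "finger_gap": finger opening in mm.
Only numpy, scipy, OpenCV 4.12 (cv2) and the standard library are available. Lean on these libraries where they do the work, as an engineer would, in place of code of your own. Each camera call takes 0.05 s, during which the arm holds its last target.

TASK

Put the setting gauges away in their foam insert. First clear the foam of everything that does not belong on it: set the small white box, the slim black case under it and every brass bushing standing in a cutout in the empty grey tray, the box and the case lying flat, right way up, side by side on the tray's floor. Then put every gauge from the mat into the cutout of its own shape and press it fully home against the bed; do not disturb the screwdriver, the oil bottle or the screw jar.

Things in the scene. Friction and masses are not known exactly. Their poses are not given: they have to be found in the camera images.
- foam: black foam insert, 200 x 200 x 40 mm in a thin grey shell, fixed to the bench. Origin: centre of its underside. Four cutouts with blue beds at (x, y) mm in its own axes: round (-50, 50), bar (-50, -50), angle (50, 50), tee (50, -50)
- round_cutout (a point): centre of the round cutout, level with the foam's top (40 mm above the bench); axes as the foam's. Diameter 48 mm: 2 mm wider than its gauge on every side. Its blue bed lies 8 mm down, gives under about 6 N of push by 8 mm more, and stays down (16 mm below the foam's top).
- bar_cutout (a point): centre of the plain rectangular cutout, level with the foam's top (40 mm above the bench); axes as the foam's. 60 mm along x, 34 mm along y: 2 mm wider than its gauge on every side. Its blue bed lies 8 mm down, gives under about 6 N of push by 8 mm more, and stays down (16 mm below the foam's top).
- angle_cutout (a point): centre of the L-shaped (this point is the centre of the L's 52 mm square outline) cutout, level with the foam's top (40 mm above the bench); axes as the foam's. Laid out as the angle gauge in its own axes, 2 mm wider than its gauge on every side. Its blue bed lies 8 mm down, gives under about 6 N of push by 8 mm more, and stays down (16 mm below the foam's top).
- tee_cutout (a point): centre of the T-shaped (this point is the centre of the T's outline) cutout, level with the foam's top (40 mm above the bench); axes as the foam's. Laid out as the tee gauge in its own axes, 2 mm wider than its gauge on every side. Its blue bed lies 8 mm down, gives under about 6 N of push by 8 mm more, and stays down (16 mm below the foam's top).
- mat: thin grey mat, 280 (x) x 260 (y) x 2 mm, fixed, on which the gauges stand. Origin: centre of its underside. It lies left or right of the foam, the tray on the other side
- tray: empty open grey tray, 260 x 260 mm outside, 22 mm high, walls and floor 4 mm, fixed to the bench. Origin: centre of its underside, z up
- ring_gauge: round steel gauge, diameter 44 mm, 34 mm high, flat top with a dark 14 mm centre mark. May be absent. Origin: centre of its underside, z up. Each gauge stands on the mat z up at any yaw, weighs 0.12 to 0.30 kg, and stands 18 mm proud of the foam when fully home (underside 16 mm below the foam's top)
- bar_gauge: plain rectangular steel gauge, 56 mm (its x) x 30 mm (its y), 34 mm high. Fits its cutout either way round. May be absent. Origin: centre of its underside, z up
- angle_gauge: L-shaped steel gauge, 34 mm high, outline 52 x 52 mm, both arms 24 mm wide: one fills x -26..26, y -26..-2, the other x -26..-2, y -26..26 (mm). May be absent. Origin: centre of the outline at its underside, z up. In its cutout its axes agree with the foam's
- tee_gauge: T-shaped steel gauge, 34 mm high: cross bar x -25..-1, y -26..26, stem x -1..25, y -12..12 (mm). May be absent. Origin: centre of the outline at its underside, z up. In its cutout its axes agree with the foam's
- slim_case: slim closed black plastic case, 50 (x) x 180 (y) x 28 mm high, about 0.25 kg, lying flat on the foam over the angle and tee cutouts. Origin: centre of its underside, z up
- small_box: small closed white plastic box, 44 (x) x 60 (y) x 26 mm high, about 0.1 kg, lying flat on top of the slim case. Origin: centre of its underside, z up
- bushing1: brass bushing, diameter 22 mm, 34 mm high, about 0.08 kg, standing in the round cutout on its bed (so 26 mm proud of the foam). May be absent. Origin: centre of its underside, z up
- bushing2: brass bushing like the other, standing in the rectangular cutout. May be absent. Origin: centre of its underside, z up
- screwdriver: bystander: screwdriver lying on the bench beyond the foam; leave it alone
- oil_bottle: bystander: white oil bottle, diameter 44 mm, 110 mm high, beyond the work; leave it alone
- screw_jar: bystander: glass jar with a steel cap, diameter 56 mm, 60 mm high, beyond the work; leave it alone

How it is judged (in metres and radians):
On the way, in this order (a step that is already met when the one before it is completed fails the run):
1. the small box and the slim case lie in the grey tray and so does every bushing (x of slim_case in the frame of tray between -0.125 and 0.125 m and y of slim_case in the frame of tray between -0.125 and 0.125 m and z of slim_case in the frame of tray between -0.005 and 0.012 m and linear speed of each of slim_case, small_box, bushing1, bushing2 below 0.03 m/s and angle between each of slim_case, small_box's own z axis and vertical below 0.12 rad and x of small_box in the frame of tray between -0.125 and 0.125 m and y of small_box in the frame of tray between -0.125 and 0.125 m and z of small_box in the frame of tray between -0.005 and 0.012 m and x of bushing1 in the frame of tray between -0.125 and 0.125 m and y of bushing1 in the frame of tray between -0.125 and 0.125 m and z of bushing1 in the frame of tray between -0.005 and 0.03 m and x of bushing2 in the frame of tray between -0.125 and 0.125 m and y of bushing2 in the frame of tray between -0.125 and 0.125 m and z of bushing2 in the frame of tray between -0.005 and 0.03 m), for 0.3 s.
2. every gauge is pressed home in its own cutout (horizontal distance between ring_gauge and round_cutout below 0.005 m and z of ring_gauge in the frame of round_cutout below -0.0135 m and angle between each of ring_gauge, bar_gauge, angle_gauge, tee_gauge's own z axis and vertical below 0.08 rad and linear speed of each of ring_gauge, bar_gauge, angle_gauge, tee_gauge below 0.03 m/s and horizontal distance between bar_gauge and bar_cutout below 0.005 m and z of bar_gauge in the frame of bar_cutout below -0.0135 m and horizontal distance between angle_gauge and angle_cutout below 0.005 m and z of angle_gauge in the frame of angle_cutout below -0.0135 m and horizontal distance between tee_gauge and tee_cutout below 0.005 m and z of tee_gauge in the frame of tee_cutout below -0.0135 m), for 0.3 s.
At the end, for the whole second after the job is handed in: box and case flat (within 7 degrees) and at rest on the tray floor, every bushing in the tray too; every gauge at rest in the cutout of its shape, within 4.5 degrees of upright, centred within 5 mm, its underside at least 13.5 mm below the foam's top (all of step 1 and all of step 2); the robot touches nothing.
It fails at once if a bystander was moved more than 30 mm (distance of any of screwdriver, oil_bottle, screw_jar from where it was at the start of the episode above 0.03 m).
Of ring_gauge, bar_gauge, angle_gauge, tee_gauge only 3 to 4 are there at a start; the rules pass over those that are not, and their reading is None.
Of bushing1, bushing2 only 1 to 2 are there at a start; the rules pass over those that are not, and their reading is None.
At some moment in a run one of ring_gauge, bar_gauge, angle_gauge, tee_gauge may be knocked a few centimetres aside while the robot is not near it.
It also fails if it takes over 210 s, if anything falls off the work surface, if the arm or the gripper's body presses on something with over 40 N, if the wrist force passes 120 N, or if a joint passes its speed limit or range.

## Working session

There is one attempt and no reset: what is moved stays moved. The work goes in short steps, Python scripts to look and compute and a tool call to move; the robot and the scene stay as the last step left them, time stands still between calls to the robot, and variables do not carry over. Pictures are saved under pics/ and viewed, and the job is handed in when it is done.

Besides the shell and the picture viewer there is one more tool, called by a JSON object that holds its "op" and its "data", one argument or row to a line. drive_tool: Moves the arm, as the interface text tells. Its arguments: {"type":"object","properties":{"moves":{"type":"array","items":{"type":"array"}},"fingers":{"type":"number"},"squeeze":{"type":"number"}},"required":["moves"]}

```bash
ls; mkdir -p pics; python3 - <<'E'
from bench import r
import cv2
print(r.sense())
for n in ("top","side","wrist"):
    s=r.snapshot(n); cv2.imwrite(f"pics/{n}0.png",s["pixels"][:,:,::-1])
    print(n,s["camera_matrix"],s["k1"],s["xyz"],s["orientation"])
E
```

```text
pics
{'time': 0.0, 'joint_pos': array([-7.29613010e+01,  7.51508835e+00,  8.53299619e+01, -9.34339689e-04,
        8.72626293e+01, -4.89274244e+00]), 'qd': array([ 0.02331168,  0.01602646, -0.0561587 ,  0.0570193 ,  0.0119863 ,
        0.0248664 ]), 'joint_efforts': array([-1.97924215e-03, -5.69416165e+01, -5.00546801e+01, -2.78040197e-04,
        1.49217522e-02,  3.74379601e-05]), 'tool_pos': array([ 223.96370939, -556.07204429,  252.23807127]), 'tcp_rot': array([-1.79892633e+02, -8.25427676e-03,  2.19314792e+01]), 'ft_force': array([ 0.11835068, -0.25433645, -0.55286737]), 'wrist_torque': array([-0.02578089, -0.05614862,  0.03442121]), 'finger_gap': 85.51645312603951}
top [[456.78553081   0.         319.95677032]
 [  0.         456.78553081 200.91404106]
 [  0.           0.           1.        ]] -0.1356069964301274 [ 371.31269267    7.4137777  1467.99410869] [-170.85459042    0.47161414  -91.33061872]
side [[395.38347273   0.         317.22617331]
 [  0.         395.38347273 200.01014788]
 [  0.           0.           1.        ]] -0.0938462254811951 [ 573.74054404 -746.83816094  755.46674228] [-132.7064601     0.22103591   -2.62983495]
wrist [[316.70237909   0.         323.27059078]
 [  0.         316.70237909 203.79679831]
 [  0.           0.           1.        ]] -0.032398947981336565 [ 292.98592265 -530.00449059  373.12581073] [ 1.63381799e+02  4.59363750e-02 -6.81647395e+01]
```

View pics/top0.png

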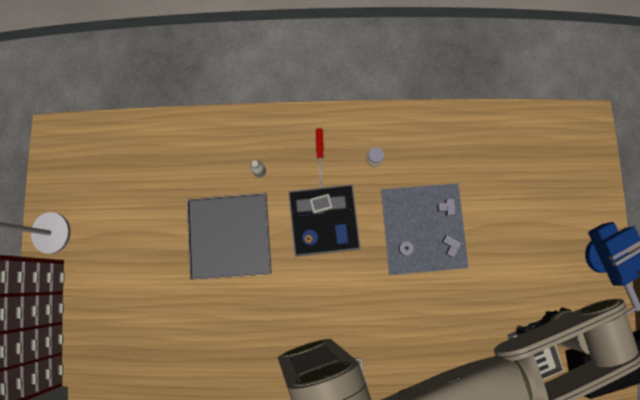

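View pics/side0.png

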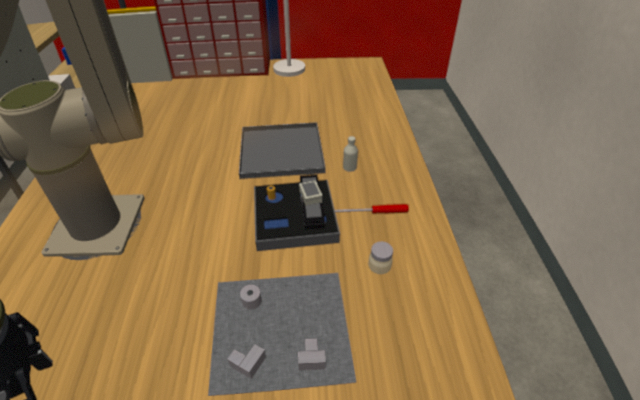

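View pics/wrist0.png

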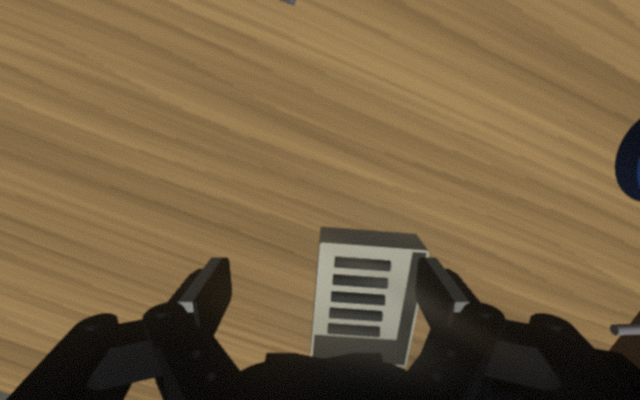

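```bash
cat > h.py <<'E'
import numpy as np, cv2
from scipy.spatial.transform import Rotation as R
from scipy.optimize import least_squares
from bench import r
def snap(n,save=None):
    s=r.snapshot(n)
    if save: cv2.imwrite(f"pics/{save}.png",s["pixels"][:,:,::-1])
    c=dict(K=np.array(s["camera_matrix"]),k1=s["k1"],t=np.array(s["xyz"]),R=R.from_euler('xyz',s["orientation"],degrees=True).as_matrix(),im=s["pixels"][:,:,::-1].copy())
    return c
def D(c): return np.array([c["k1"],0,0,0,0.])
def unproj(c,uv,z):
    p=cv2.undistortPoints(np.array(uv,float).reshape(-1,1,2),c["K"],D(c)).reshape(-1,2)
    d=np.c_[p,np.ones(len(p))]@c["R"].T
    s=(z-c["t"][2])/d[:,2]
    return c["t"]+s[:,None]*d
def proj(c,P):
    P=np.array(P,float).reshape(-1,3)
    rv=cv2.Rodrigues(c["R"].T)[0]; tv=-c["R"].T@c["t"]
    return cv2.projectPoints(P,rv,tv,c["K"],D(c))[0].reshape(-1,2)
def crop(c,x0,y0,x1,y1,f,name):
    cv2.imwrite(f"pics/{name}.png",cv2.resize(c["im"][y0:y1,x0:x1],None,fx=f,fy=f,interpolation=cv2.INTER_CUBIC))
E
python3 - <<'E'
from h import *
c=snap("top")
crop(c,180,180,370,290,4,"t_l"); crop(c,370,175,480,285,5,"t_r")
print(unproj(c,[(290,192),(352,186),(359,249),(297,255)],40).round(1))
print(unproj(c,[(381,190),(458,184),(467,267),(389,273)],2).round(1))
print(unproj(c,[(190,199),(266,194),(271,272),(191,278)],22).round(1))
c=snap("side"); crop(c,200,260,360,390,5,"s_r");crop(c,235,110,420,260,4,"s_l")
E
```

```text
[[ 632.5  108.4   40. ]
 [ 647.   -89.3   40. ]
 [ 446.5 -104.4   40. ]
 [ 432.5   89.3   40. ]]
[[ 638.8 -186.3    2. ]
 [ 652.9 -443.4    2. ]
 [ 380.2 -454.9    2. ]
 [ 369.5 -200.6    2. ]]
[[621.  436.4  22. ]
 [631.2 187.3  22. ]
 [381.7 173.1  22. ]
 [366.5 429.1  22. ]]
```

View pics/t_l.png

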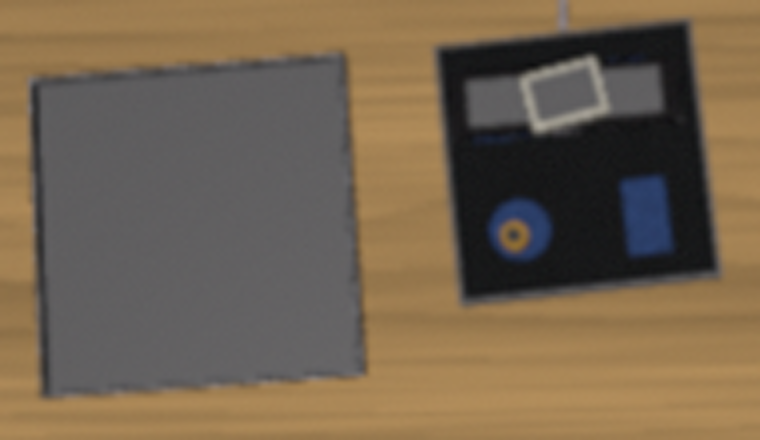

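View pics/t_r.png

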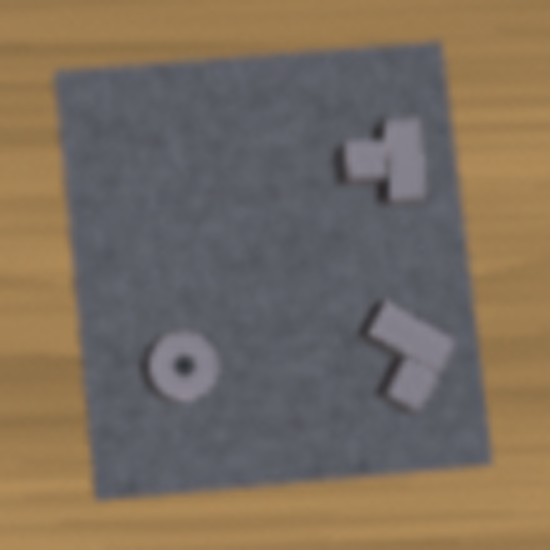

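View pics/s_l.png

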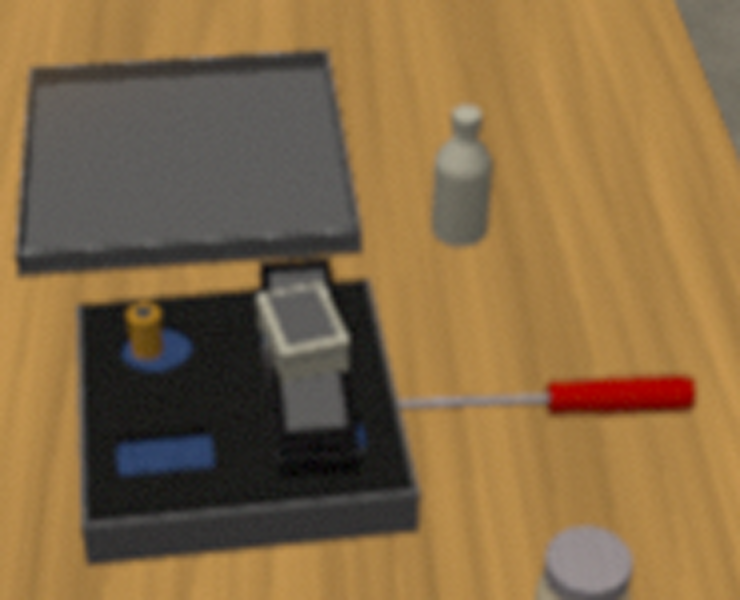

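{"op": "drive_tool", "data": {
  "moves": [
    [[40,70,12],5],
    [[80,140,25],11],
    [[120,210,38],18],
    [[160,280,50],25],
    [[160,280,50],32],
    [[160,280,50],36],
    [[160,280,50],36],
    [[160,280,50],36]
  ]
}}

```text
time: 0.92
tool_pos: [385.0, -274.2, 303.9]
tcp_rot: [180.0, -0.0, 58.0]
ft_force: [1.1, 0.1, -0.1]
finger_gap: 85.4
```

{"op": "drive_tool", "data": {
  "moves": [
    [[20,35,0],5],
    [[40,70,0],11],
    [[60,105,0],18],
    [[85,150,0],25],
    [[110,195,0],32],
    [[135,240,0],36],
    [[156,276,0],36],
    [[156,276,0],36]
  ]
}}

```text
time: 1.58
tool_pos: [541.1, 2.8, 303.2]
tcp_rot: [180.0, -0.0, 94.1]
ft_force: [0.5, -0.2, -0.2]
finger_gap: 85.4
```

```bash
python3 - <<'E'
from h import *
c=snap("wrist","w1"); print(r.sense()["tool_pos"],r.sense()["tcp_rot"],r.sense()["ft_force"],c["t"])
E
```

```text
[542.34816175   6.13024165 302.87371933] [ 1.79933694e+02 -1.75898354e-01  9.41620639e+01] [-2.87955951  2.1499028   0.56342066] [537.15709689  74.46937861 424.04978834]
```

View pics/w1.png

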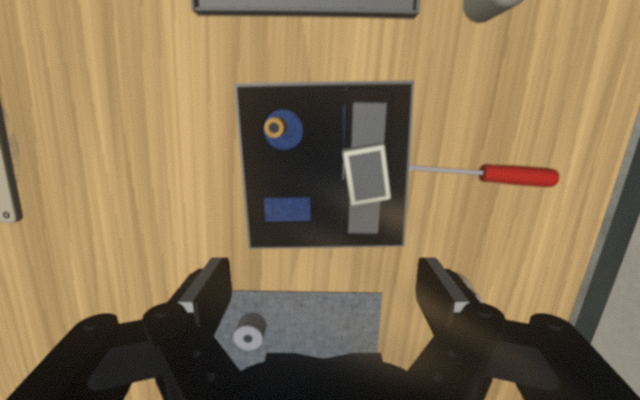

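```bash
python3 - <<'E'
from h import *
for i in range(2):
  c=snap("wrist"); print(r.sense()["tool_pos"],r.sense()["tcp_rot"],c["t"])
crop(c,230,75,420,255,4,"w1c")
np.save("c.npy",c,allow_pickle=True)
E
```

```text
[541.27150417   3.5297505  302.78726658] [-1.79991867e+02 -8.10754161e-02  9.42124727e+01] [538.25430697  77.53274809 423.87957941]
[540.52214212   1.50733999 302.80087704] [-1.79949479e+02 -1.46383100e-02  9.41499294e+01] [537.24965734  75.14842605 423.65924353]
```

View pics/w1c.png

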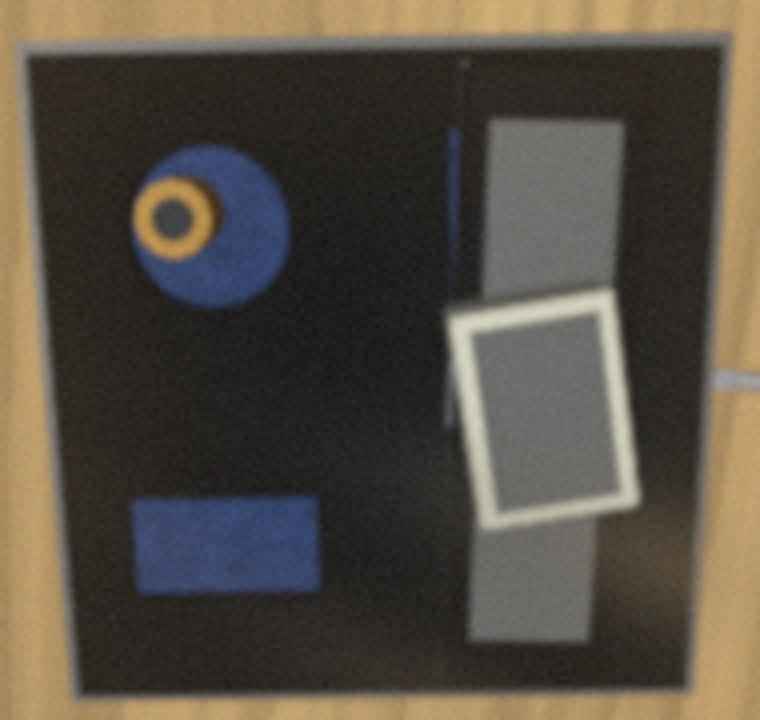

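```bash
cat >> h.py <<'E'
def cu(c,pts,off,f,z): return unproj(c,np.array(pts,float)/f+np.array(off)-0.5+0.5/f,z)
E
python3 - <<'E'
from h import *
c=np.load("c.npy",allow_pickle=True).item()
def rep(n,pts,z):
    P=cu(c,pts,(230,75),4,z)[:,:2]
    print(n,P.round(1).tolist(),"c",P.mean(0).round(1),"sides",np.linalg.norm(P-np.roll(P,-1,0),axis=1).round(1), "ang",[round(float(np.degrees(np.arctan2(*(P[(i+1)%len(P)]-P[i])[::-1]))),1) for i in range(len(P))])
rep("foam",[(20,45),(733,35),(692,690),(75,697)],40)
rep("box",[(448,316),(613,288),(640,503),(485,530)],94)
rep("case",[(490,118),(625,120),(592,641),(468,641)],68)
rep("bar",[(131,498),(320,496),(320,592),(137,593)],32)
rep("bush",[(173,218)],66)
rep("round",[(212,226)],40)
rep("roundbed",[(212,226)],32)
E
```

```text
foam [[434.2, 94.3], [637.4, 111.7], [654.5, -91.0], [451.2, -108.1]] c [544.3   1.7] sides [203.9 203.4 204.  203.2] ang [4.9, -85.2, -175.2, 94.8]
box [[559.5, 32.7], [601.4, 43.0], [615.9, -13.9], [574.7, -24.5]] c [587.9   9.3] sides [43.1 58.7 42.6 59.2] ang [13.8, -75.7, -165.5, 104.9]
case [[567.9, 83.1], [604.2, 85.3], [613.3, -65.0], [575.9, -67.7]] c [590.3   8.9] sides [ 36.4 150.6  37.5 151. ] ang [3.5, -86.5, -175.9, 93.0]
bar [[467.2, -40.7], [527.8, -35.7], [529.7, -68.3], [469.7, -73.0]] c [498.6 -54.4] sides [60.8 32.7 60.2 32.5] ang [4.7, -86.6, -175.5, 94.4]
bush [[483.4, 50.6]] c [483.4  50.6] sides [0.] ang [0.0]
round [[491.1, 47.3]] c [491.1  47.3] sides [0.] ang [0.0]
roundbed [[490.1, 46.7]] c [490.1  46.7] sides [0.] ang [0.0]
```

```bash
python3 - <<'E'
from h import *
print(r.sense()["time"])
for i in range(6):
  c=snap("wrist"); s=r.sense(); print(s["time"].__round__(2),s["tool_pos"].round(2),s["tcp_rot"].round(2),c["t"].round(2),R.from_matrix(c["R"]).as_euler('xyz',degrees=True).round(2),s["qd"].round(2))
E
```

```text
1.7333
1.78 [5.4008e+02 1.2000e-01 3.0290e+02] [-1.7994e+02  1.0000e-02  9.4050e+01] [536.65  73.26 423.59] [1.6333e+02 2.0000e-02 4.0500e+00] [-2.24 -1.11  0.92 -0.29  0.14 -0.25]
1.83 [539.86  -0.76 303.03] [-1.7995e+02  2.0000e-02  9.3970e+01] [536.36  71.95 423.66] [1.633e+02 3.000e-02 3.960e+00] [-1.51 -0.86  0.48  0.05 -0.04  0.04]
1.88 [539.79  -1.34 303.18] [-1.7997e+02  2.0000e-02  9.3900e+01] [536.23  71.08 423.79] [1.6329e+02 1.0000e-02 3.8700e+00] [-0.9  -0.48  0.18  0.21 -0.01  0.2 ]
1.93 [539.77  -1.65 303.28] [-1.7999e+02  2.0000e-02  9.3860e+01] [536.19  70.53 423.93] [163.29  -0.     3.8 ] [-0.56 -0.31  0.04  0.13 -0.06  0.17]
1.98 [539.77  -1.74 303.4 ] [1.800e+02 1.000e-02 9.383e+01] [536.19  70.22 424.06] [ 1.633e+02 -2.000e-02  3.760e+00] [-0.12 -0.22 -0.09  0.15 -0.04  0.18]
2.03 [539.84  -1.74 303.47] [1.7998e+02 1.0000e-02 9.3830e+01] [536.21  70.09 424.16] [ 1.633e+02 -3.000e-02  3.740e+00] [ 0.05  0.06 -0.16  0.06  0.05  0.09]
```

{"op": "drive_tool", "data": {
  "moves": [
    [[20,3,-40],5],
    [[40,6,-80],10],
    [[48,9,-120],10],
    [[48,9,-150],10],
    [[48,9,-175],10],
    [[48,9,-195],10],
    [[48,9,-207],10],
    [[48,9,-213],10]
  ]
}}

```text
time: 2.7
tool_pos: [586.8, 7.7, 88.2]
tcp_rot: [-179.8, -0.0, 103.9]
ft_force: [0.4, -0.1, -0.1]
finger_gap: 85.6
```

{"op": "drive_tool", "data": {
  "moves": [
    [[0,0,0],0],
    [[0,0,0],0],
    [[0,0,0],0],
    [[0,0,0],0],
    [[0,0,0],0],
    [[0,0,0],0],
    [[0,0,0],0],
    [[0,0,0],0]
  ],
  "fingers": 30,
  "squeeze": 30
}}

```text
time: 3.37
tool_pos: [589.6, 8.2, 92.5]
tcp_rot: [179.8, 0.1, 103.9]
ft_force: [0.2, -0.3, 5.9]
finger_gap: 43.6
```

```bash
python3 - <<'E'
from h import *
c=snap("wrist","w2"); s=r.sense(); print(s["tool_pos"],s["finger_gap"],s["ft_force"])
c=snap("top"); crop(c,180,180,370,290,4,"t2")
E
```

```text
[589.61198755   8.26541633  92.49632017] 43.553923536625874 [-0.03621996 -0.5936835   5.58471048]
```

View pics/w2.png

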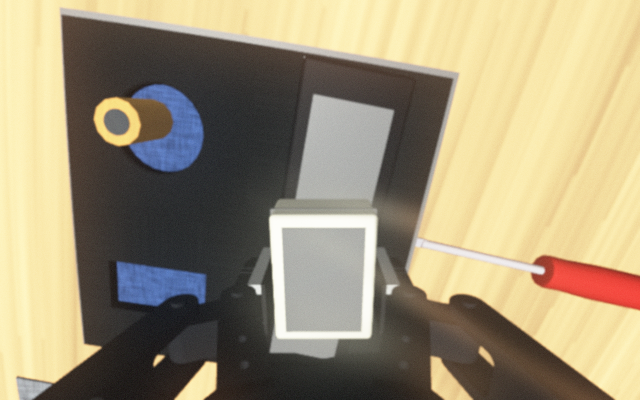

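{"op": "drive_tool", "data": {
  "moves": [
    [[0,0,30],0],
    [[0,0,70],0],
    [[-10,20,100],0],
    [[-30,56,100],0],
    [[-50,93,100],0],
    [[-70,130,100],0],
    [[-90,167,100],0],
    [[-110,204,100],0]
  ]
}}

```text
time: 4.13
tool_pos: [477.8, 212.5, 191.0]
tcp_rot: [179.9, -0.0, 103.9]
ft_force: [0.1, 0.6, 0.0]
finger_gap: 43.7
```

{"op": "drive_tool", "data": {
  "moves": [
    [[-18,34,0],0],
    [[-26,51,-10],0],
    [[-26,51,-45],0],
    [[-26,51,-80],0],
    [[-26,51,-110],0],
    [[-26,51,-130],0],
    [[-26,51,-140],0],
    [[-26,51,-145],0]
  ]
}}

```text
time: 4.8
tool_pos: [451.8, 261.6, 43.8]
tcp_rot: [-179.9, 0.0, 103.9]
ft_force: [-0.6, -0.1, -0.8]
finger_gap: 43.6
```

{"op": "drive_tool", "data": {
  "moves": [
    [[0,0,0],0],
    [[0,0,0],0],
    [[0,0,-5],0],
    [[0,0,-10],0],
    [[0,0,-13],0],
    [[0,0,-15],0],
    [[0,0,-15],0],
    [[0,0,-15],0]
  ]
}}

```text
time: 5.47
tool_pos: [452.8, 262.0, 30.2]
tcp_rot: [-180.0, 0.0, 103.9]
ft_force: [-0.7, 0.3, -1.5]
finger_gap: 43.4
```

```bash
python3 - <<'E'
from h import *
c=snap("wrist","w3"); s=r.sense(); print(s["tool_pos"],s["finger_gap"],s["ft_force"])
E
```

```text
[452.88916018 262.04852718  30.30586154] 42.85265867286202 [ 1.07564598  0.41948718 -1.31564992]
```

View pics/w3.png

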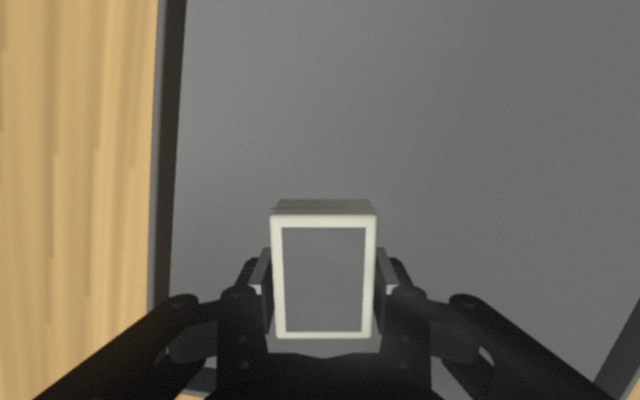

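{"op": "drive_tool", "data": {
  "moves": [
    [[0,0,-1],0],
    [[0,0,-2],0],
    [[0,0,-2],0],
    [[0,0,-2],0],
    [[0,0,-2],0],
    [[0,0,-2],0],
    [[0,0,-2],0],
    [[0,0,-2],0]
  ]
}}

```text
time: 6.18
tool_pos: [453.2, 262.2, 28.6]
tcp_rot: [180.0, -0.0, 103.9]
ft_force: [-0.1, 0.6, 2.3]
finger_gap: 42.7
```

{"op": "drive_tool", "data": {
  "moves": [
    [[0,0,0],0],
    [[0,0,0],0],
    [[0,0,0],0],
    [[0,0,0],0],
    [[0,0,10],0],
    [[0,0,40],0],
    [[0,0,80],0],
    [[0,0,120],0]
  ],
  "fingers": 80
}}

```text
time: 6.85
tool_pos: [451.7, 261.5, 149.2]
tcp_rot: [-179.8, 0.0, 103.9]
ft_force: [1.9, -0.1, -1.6]
finger_gap: 79.8
```

{"op": "drive_tool", "data": {
  "moves": [
    [[0,0,30],0],
    [[0,0,70],0],
    [[10,-20,100],0],
    [[30,-56,100],-5],
    [[50,-93,100],-10],
    [[70,-130,100],-10],
    [[90,-167,100],-10],
    [[110,-204,100],-10]
  ]
}}

```text
time: 7.52
tool_pos: [562.7, 57.6, 249.4]
tcp_rot: [179.9, 0.0, 93.9]
ft_force: [0.4, -0.0, 0.6]
finger_gap: 79.8
```

{"op": "drive_tool", "data": {
  "moves": [
    [[10,-20,0],0],
    [[20,-40,0],0],
    [[25,-45,0],0],
    [[25,-45,0],0],
    [[25,-45,0],0],
    [[25,-45,0],0],
    [[25,-45,0],0],
    [[25,-45,0],0]
  ]
}}

```text
time: 8.18
tool_pos: [586.8, 15.6, 248.5]
tcp_rot: [180.0, -0.0, 94.0]
ft_force: [-0.2, 0.5, 0.8]
finger_gap: 80.0
```

```bash
python3 - <<'E'
from h import *
for i in range(3): c=snap("wrist"); s=r.sense(); print(s["tool_pos"],s["tcp_rot"],c["t"],s["finger_gap"],s["ft_force"])
c=snap("wrist","w4"); np.save("c.npy",c,allow_pickle=True)
E
```

```text
[586.85764036  15.44912094 248.47806382] [ 1.79992125e+02 -5.72485976e-03  9.40136695e+01] [582.96769888  87.39680658 369.2815808 ] 79.69957428154625 [ 0.95359759 -0.71019428 -0.1218862 ]
[586.91348558  15.28015017 248.47252973] [ 1.79990217e+02 -1.63980802e-03  9.40026138e+01] [583.03746385  87.24230127 369.25808691] 79.97424018945752 [-1.11183482  0.08798351  0.18598286]
[586.96448025  15.0822881  248.43258466] [1.79990770e+02 5.09169050e-04 9.39904187e+01] [583.11182222  87.06871824 369.22968798] 79.94381924074457 [ 0.64663887 -0.73748606  0.60762345]
```

View pics/w4.png

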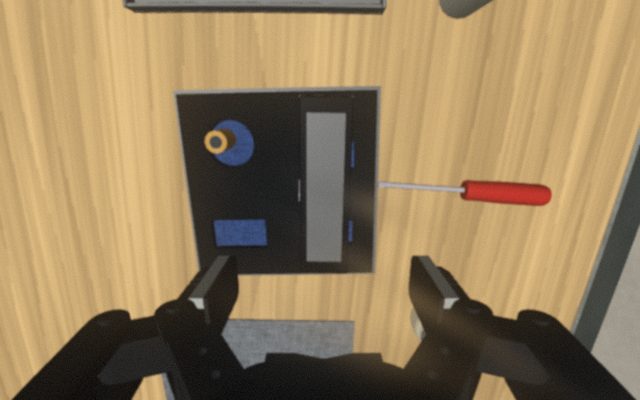

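```bash
python3 - <<'E'
from h import *
c=np.load("c.npy",allow_pickle=True).item()
crop(c,170,80,390,280,3.5,"w4c")
E
```

```text
(no output)
```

View pics/w4c.png

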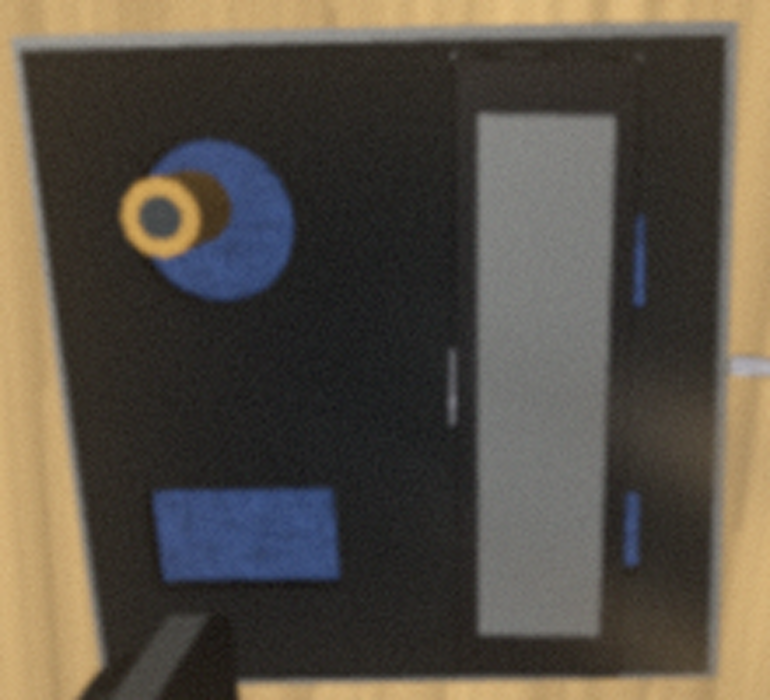

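```bash
cat >> h.py <<'E'
def rep(c,n,pts,off,f,z):
    P=cu(c,pts,off,f,z)[:,:2]
    print(n,P.round(1).tolist(),"c",P.mean(0).round(1),"sides",np.linalg.norm(P-np.roll(P,-1,0),axis=1).round(1), "ang",[round(float(np.degrees(np.arctan2(*(P[(i+1)%len(P)]-P[i])[::-1]))),1) for i in range(len(P))])
E
python3 - <<'E'
from h import *
c=np.load("c.npy",allow_pickle=True).item()
o=((170,80),3.5)
rep(c,"case",[(476,112),(617,114),(600,636),(478,636)],*o,68)
rep(c,"latch",[(452,350),(452,425)],*o,60)
rep(c,"bar",[(153,490),(333,487),(341,578),(163,581)],*o,32)
rep(c,"bush",[(160,217)],*o,66)
rep(c,"foam",[(14,40),(737,24),(715,675),],*o,40)
E
```

```text
case [[567.4, 83.6], [604.3, 85.6], [612.5, -64.9], [575.9, -67.4]] c [590.    9.2] sides [ 36.9 150.8  36.6 151.3] ang [3.1, -86.9, -176.1, 93.2]
latch [[563.6, 17.9], [564.6, -4.3]] c [564.1   6.8] sides [22.2 22.2] ang [-87.4, 92.6]
bar [[467.3, -41.0], [525.6, -36.0], [528.7, -67.8], [469.6, -73.0]] c [497.8 -54.4] sides [58.5 31.9 59.4 32. ] ang [4.9, -84.4, -174.9, 94.0]
bush [[483.3, 50.7]] c [483.3  50.7] sides [0.] ang [0.0]
foam [[434.3, 94.8], [637.7, 112.2], [654.6, -90.8]] c [575.5  38.7] sides [204.2 203.7 288. ] ang [4.9, -85.3, 139.9]
```

{"op": "drive_tool", "data": {
  "moves": [
    [[1,-2,-35],0],
    [[2,-4,-75],0],
    [[3,-5,-110],-1],
    [[3,-5,-140],-1],
    [[3,-5,-160],-1],
    [[3,-5,-170],-1],
    [[3,-5,-176],-1],
    [[3,-5,-178],-1]
  ]
}}

```text
time: 9.05
tool_pos: [590.1, 9.5, 70.0]
tcp_rot: [-180.0, -0.0, 92.9]
ft_force: [-0.8, 0.0, 0.2]
finger_gap: 79.9
```

{"op": "drive_tool", "data": {
  "moves": [
    [[0,0,0],0],
    [[0,0,0],0],
    [[0,0,0],0],
    [[0,0,0],0],
    [[0,0,0],0],
    [[0,0,0],0],
    [[0,0,0],0],
    [[0,0,0],0]
  ],
  "fingers": 38,
  "squeeze": 50
}}

```text
time: 9.72
tool_pos: [591.7, 9.4, 72.5]
tcp_rot: [179.8, 0.0, 92.9]
ft_force: [-1.0, 0.9, 6.2]
finger_gap: 48.6
```

{"op": "drive_tool", "data": {
  "moves": [
    [[0,0,5],0],
    [[0,0,15],0],
    [[0,0,35],0],
    [[0,0,55],0],
    [[0,0,70],0],
    [[0,0,80],0],
    [[0,0,80],0],
    [[0,0,80],0]
  ]
}}

```text
time: 10.38
tool_pos: [590.4, 9.4, 150.8]
tcp_rot: [179.9, 0.0, 92.9]
ft_force: [0.2, 0.5, -3.6]
finger_gap: 48.8
```

```bash
python3 - <<'E'
from h import *
c=snap("wrist","w5"); s=r.sense(); print(s["tool_pos"],s["finger_gap"],s["ft_force"])
c=snap("side"); crop(c,235,110,420,260,4,"s5")
E
```

```text
[589.69738059   9.46275218 149.64724322] 48.75837536232809 [ 0.11795552  0.14985533 -1.83583846]
```

View pics/s5.png

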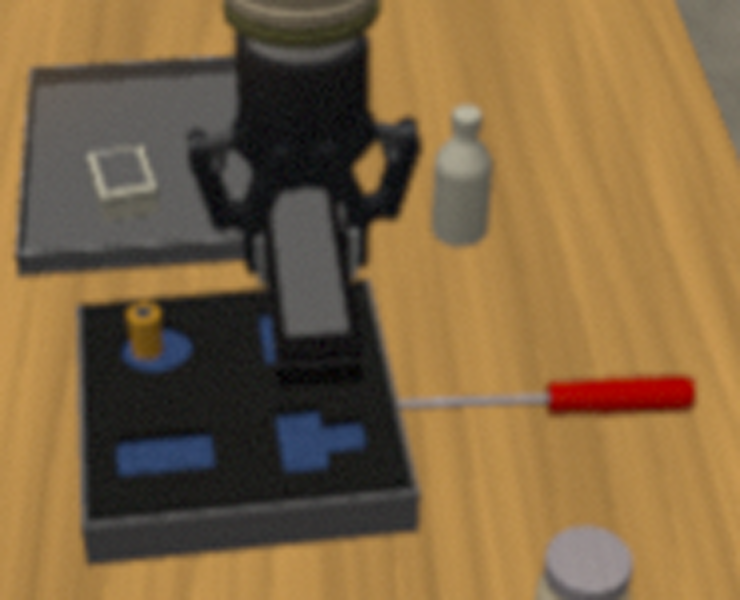

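View pics/w5.png

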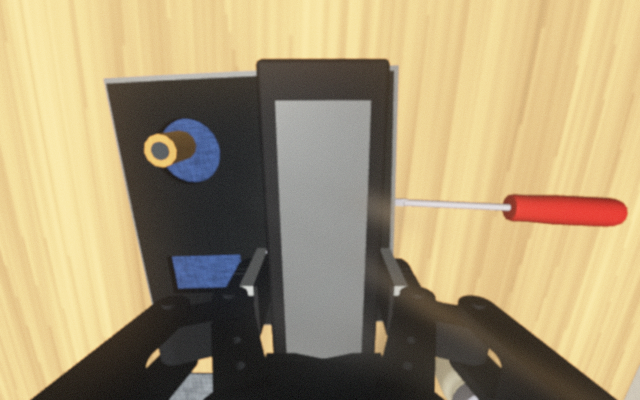

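{"op": "drive_tool", "data": {
  "moves": [
    [[-3,30,0],0],
    [[-7,68,0],0],
    [[-12,106,0],0],
    [[-17,144,0],0],
    [[-22,182,0],0],
    [[-26,220,0],0],
    [[-30,255,0],0],
    [[-33,280,0],0]
  ]
}}

```text
time: 11.15
tool_pos: [555.3, 292.2, 148.4]
tcp_rot: [-179.8, 0.0, 93.0]
ft_force: [1.0, -0.7, -1.8]
finger_gap: 49.2
```

{"op": "drive_tool", "data": {
  "moves": [
    [[-2,15,0],0],
    [[-2,20,-10],0],
    [[-2,20,-35],0],
    [[-2,20,-60],0],
    [[-2,20,-80],0],
    [[-2,20,-93],0],
    [[-2,20,-100],0],
    [[-2,20,-103],0]
  ]
}}

```text
time: 11.82
tool_pos: [554.4, 308.0, 45.2]
tcp_rot: [-179.8, 0.1, 92.9]
ft_force: [-0.0, -0.3, -2.8]
finger_gap: 48.9
```

```bash
python3 - <<'E'
from h import *
c=snap("wrist","w6"); s=r.sense(); print(s["tool_pos"],s["finger_gap"],s["ft_force"])
c=snap("side"); crop(c,215,90,400,240,4,"s6")
E
```

```text
[554.81565178 308.4467712   45.98223885] 48.62660540992698 [ 0.02916086  0.07773145 -2.33952522]
```

View pics/s6.png

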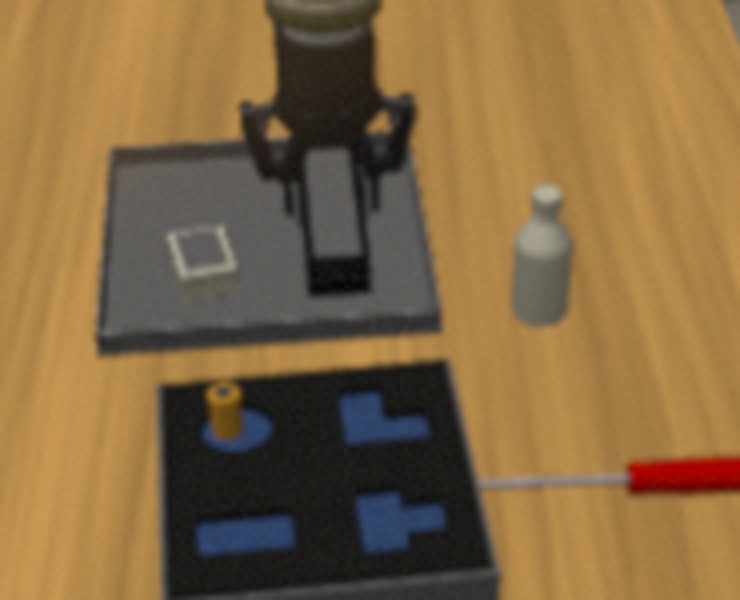

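View pics/w6.png

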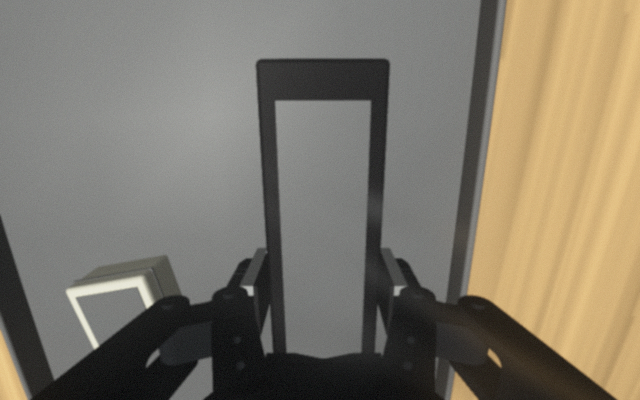

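{"op": "drive_tool", "data": {
  "moves": [
    [[0,0,-2],0],
    [[0,0,-4],0],
    [[0,0,-6],0],
    [[0,0,-8],0],
    [[0,0,-9],0],
    [[0,0,-10],0],
    [[0,0,-10],0],
    [[0,0,-10],0]
  ]
}}

```text
time: 12.58
tool_pos: [555.0, 309.5, 37.2]
tcp_rot: [-180.0, 0.0, 92.9]
ft_force: [0.7, -0.2, -2.4]
finger_gap: 48.8
```

{"op": "drive_tool", "data": {
  "moves": [
    [[0,0,0],0],
    [[0,0,0],0],
    [[0,0,0],0],
    [[0,0,0],0],
    [[0,0,10],0],
    [[0,0,45],0],
    [[0,0,85],0],
    [[0,0,120],0]
  ],
  "fingers": 75
}}

```text
time: 13.25
tool_pos: [554.9, 309.3, 159.7]
tcp_rot: [-180.0, 0.0, 92.9]
ft_force: [0.7, -0.3, 0.6]
finger_gap: 75.1
```

{"op": "drive_tool", "data": {
  "moves": [
    [[-4,-16,20],0],
    [[-11,-47,40],0],
    [[-19,-84,60],0],
    [[-28,-121,80],0],
    [[-37,-158,80],0],
    [[-46,-195,80],0],
    [[-53,-225,80],0],
    [[-60,-250,80],0]
  ],
  "fingers": 45
}}

```text
time: 13.92
tool_pos: [494.6, 57.3, 238.7]
tcp_rot: [179.9, 0.0, 92.9]
ft_force: [-0.2, 0.0, 0.1]
finger_gap: 45.0
```

```bash
python3 - <<'E'
from h import *
for i in range(8): c=snap("wrist")
c=snap("wrist","w7"); s=r.sense(); print(s["tool_pos"],s["tcp_rot"],s["qd"].round(2),s["finger_gap"],s["ft_force"]); np.save("c.npy",c,allow_pickle=True)
crop(c,170,50,470,270,2.6,"w7c")
c=snap("side"); crop(c,215,90,400,240,4,"s7")
E
```

```text
[495.24063348  60.32406464 237.30280578] [-1.79992080e+02 -7.17591780e-03  9.30147141e+01] [-0.01  0.14  0.13 -0.14 -0.14 -0.1 ] 45.19937178671483 [ 0.51456739  0.97880768 -0.72134189]
```

View pics/w7.png

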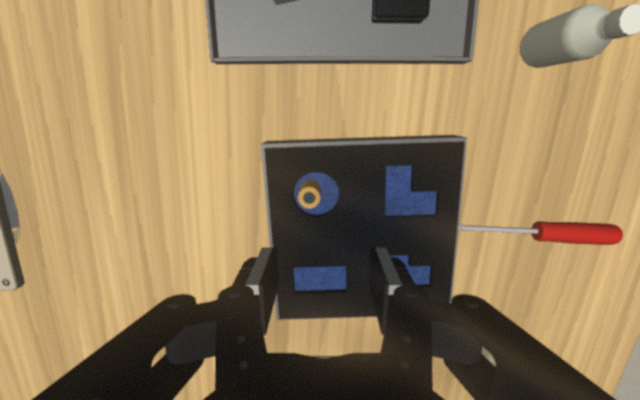

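View pics/s7.png

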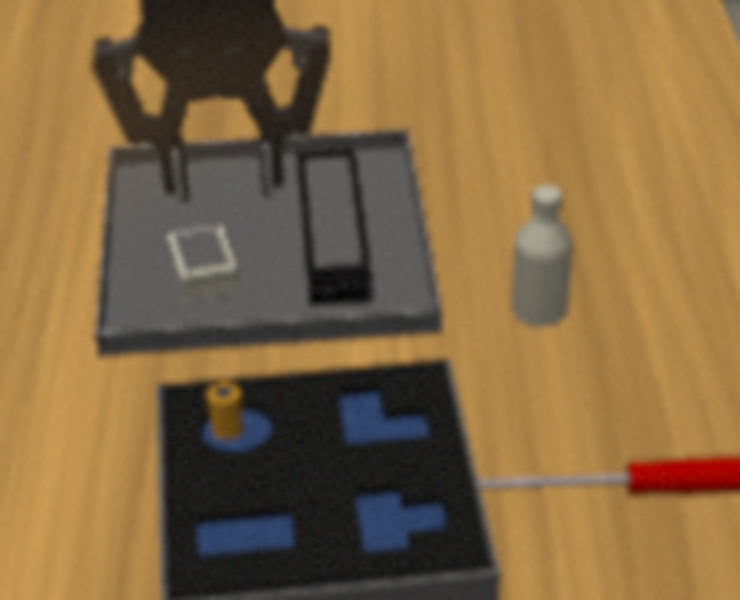

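View pics/w7c.png

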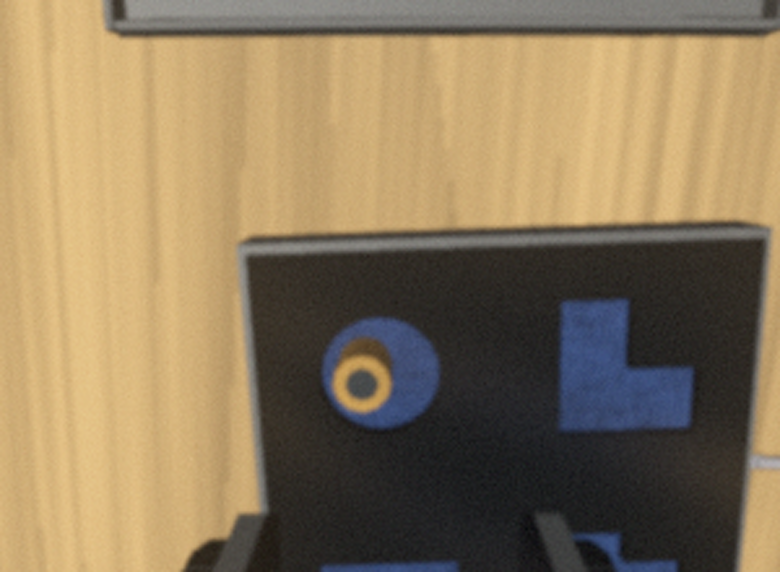

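```bash
python3 - <<'E'
from h import *
c=np.load("c.npy",allow_pickle=True).item()
o=((170,50),2.6)
rep(c,"bush",[(361,382)],*o,66)
rep(c,"round bed/top",[(381,373)],*o,32);rep(c,"r",[(381,373)],*o,40)
rep(c,"foam",[(240,242),(769,230)],*o,40)
rep(c,"Lbed",[(562,299),(628,300),(627,366),(692,368),(692,430),(560,430)],*o,32)
E
```

```text
bush [[483.0, 51.3]] c [483.   51.3] sides [0.] ang [0.0]
round bed/top [[489.9, 46.1]] c [489.9  46.1] sides [0.] ang [0.0]
r [[489.9, 48.2]] c [489.9  48.2] sides [0.] ang [0.0]
foam [[433.8, 97.2], [635.8, 112.3]] c [534.8 104.8] sides [202.5 202.5] ang [4.3, -175.7]
Lbed [[560.7, 80.3], [587.2, 81.3], [590.4, 54.2], [617.3, 54.7], [621.4, 28.0], [565.8, 25.2]] c [590.5  53.9] sides [26.5 27.3 26.9 27.  55.6 55.3] ang [2.1, -83.5, 1.1, -81.2, -177.1, 95.3]
```

{"op": "drive_tool", "data": {
  "moves": [
    [[-4,-3,-35],0],
    [[-8,-6,-75],0],
    [[-12,-8,-110],0],
    [[-12,-8,-135],0],
    [[-12,-8,-153],0],
    [[-12,-8,-163],0],
    [[-12,-8,-168],0],
    [[-12,-8,-170],0]
  ]
}}

```text
time: 15.08
tool_pos: [483.1, 51.8, 67.0]
tcp_rot: [-180.0, -0.0, 93.0]
ft_force: [1.0, 0.0, 0.5]
finger_gap: 44.7
```

{"op": "drive_tool", "data": {
  "moves": [
    [[0,0,0],0],
    [[0,0,0],0],
    [[0,0,0],0],
    [[0,0,0],0],
    [[0,0,0],0],
    [[0,0,0],0],
    [[0,0,0],0],
    [[0,0,0],0]
  ],
  "fingers": 10,
  "squeeze": 40
}}

```text
time: 15.75
tool_pos: [484.4, 51.5, 68.5]
tcp_rot: [179.8, 0.0, 92.9]
ft_force: [1.4, 0.2, 5.4]
finger_gap: 19.4
```

{"op": "drive_tool", "data": {
  "moves": [
    [[0,0,10],0],
    [[0,0,30],0],
    [[0,0,60],0],
    [[0,0,80],0],
    [[0,0,80],0],
    [[0,0,80],0],
    [[0,0,80],0],
    [[0,0,80],0]
  ]
}}

```text
time: 16.42
tool_pos: [482.0, 51.4, 145.9]
tcp_rot: [-179.9, -0.0, 92.9]
ft_force: [0.1, 0.4, -0.8]
finger_gap: 19.3
```

```bash
python3 - <<'E'
from h import *
c=snap("wrist","w8"); s=r.sense(); print(s["tool_pos"],s["finger_gap"],s["ft_force"])
E
```

```text
[481.97950473  51.43224723 145.7716172 ] 19.858795886654985 [-0.12870068 -0.34403059 -0.95164593]
```

View pics/w8.png

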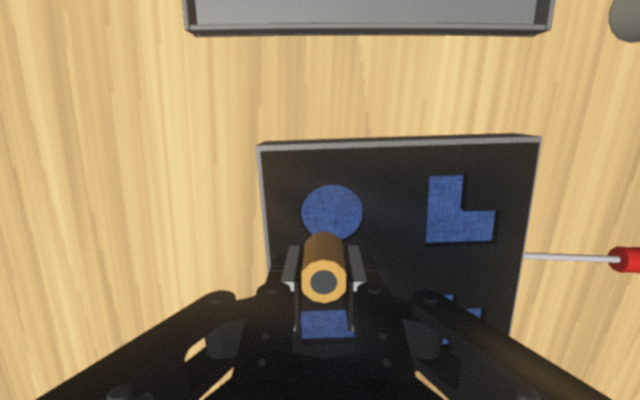

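{"op": "drive_tool", "data": {
  "moves": [
    [[-4,30,5],0],
    [[-8,68,10],0],
    [[-13,106,10],0],
    [[-18,144,10],0],
    [[-23,182,10],0],
    [[-28,220,10],0],
    [[-33,258,10],0],
    [[-36,290,10],0]
  ]
}}

```text
time: 17.13
tool_pos: [445.5, 343.5, 155.9]
tcp_rot: [-179.9, 0.0, 93.0]
ft_force: [0.5, 0.3, -1.2]
finger_gap: 19.6
```

{"op": "drive_tool", "data": {
  "moves": [
    [[-1,15,0],0],
    [[-1,22,-15],0],
    [[-1,22,-45],0],
    [[-1,22,-75],0],
    [[-1,22,-95],0],
    [[-1,22,-107],0],
    [[-1,22,-112],0],
    [[-1,22,-113],0]
  ]
}}

```text
time: 17.8
tool_pos: [445.5, 362.6, 43.0]
tcp_rot: [-179.9, 0.1, 92.9]
ft_force: [-0.4, 0.5, -0.5]
finger_gap: 19.1
```

{"op": "drive_tool", "data": {
  "moves": [
    [[0,0,0],0],
    [[0,0,0],0],
    [[0,0,-1],0],
    [[0,0,-2],0],
    [[0,0,-3],0],
    [[0,0,-4],0],
    [[0,0,-4],0],
    [[0,0,-4],0]
  ]
}}

```text
time: 18.47
tool_pos: [446.4, 363.7, 40.9]
tcp_rot: [180.0, -0.0, 92.9]
ft_force: [-1.5, -0.0, 4.5]
finger_gap: 19.5
```

{"op": "drive_tool", "data": {
  "moves": [
    [[0,0,0],0],
    [[0,0,0],0],
    [[0,0,0],0],
    [[0,0,0],0],
    [[0,0,10],0],
    [[0,0,40],0],
    [[0,0,80],0],
    [[0,0,120],0]
  ],
  "fingers": 45
}}

```text
time: 19.13
tool_pos: [445.1, 362.7, 161.1]
tcp_rot: [-179.9, 0.1, 92.9]
ft_force: [1.3, 0.1, 0.8]
finger_gap: 45.5
```

{"op": "drive_tool", "data": {
  "moves": [
    [[5,-20,20],0],
    [[15,-60,60],0],
    [[25,-100,95],0],
    [[35,-140,130],0],
    [[45,-180,135],0],
    [[55,-220,135],0],
    [[60,-250,135],0],
    [[62,-265,135],0]
  ],
  "fingers": 85
}}

```text
time: 19.8
tool_pos: [508.7, 96.4, 297.7]
tcp_rot: [179.8, 0.0, 92.9]
ft_force: [0.7, 0.1, 0.6]
finger_gap: 84.8
```

```bash
python3 - <<'E'
from h import *
s=r.sense(); print(s["tool_pos"],s["finger_gap"],s["ft_force"])
c=snap("side"); crop(c,215,90,400,240,4,"s9")
c=snap("top"); crop(c,180,180,370,290,4,"t9")
E
```

```text
[508.66642026  96.36923915 297.6660711 ] 84.80900094834692 [0.70956201 0.13367899 0.6409249 ]
```

View pics/s9.png

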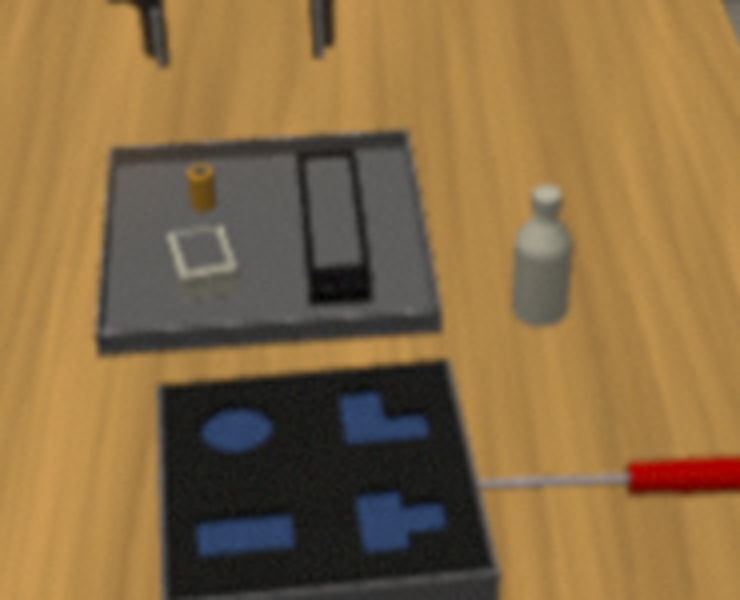

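View pics/t9.png

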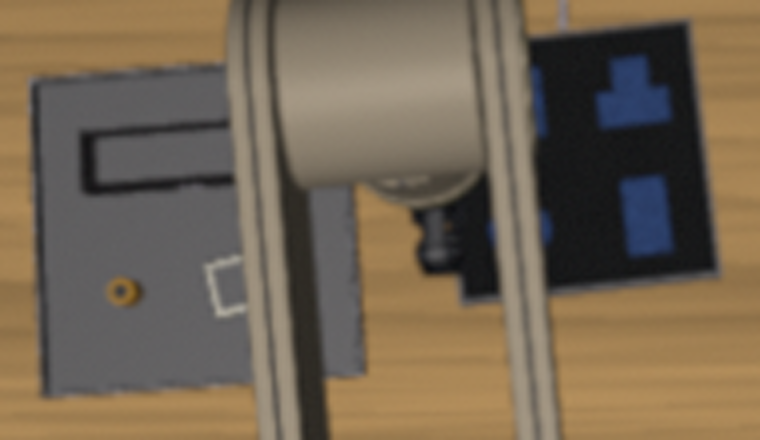

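```bash
python3 - <<'E'
from h import *
for i in range(9): c=snap("wrist")
c=snap("wrist","w9"); s=r.sense(); print(s["tool_pos"],s["tcp_rot"],s["qd"].round(2)); np.save("c.npy",c,allow_pickle=True)
crop(c,200,120,500,340,2.6,"w9c")
RT=R.from_euler('xyz',s["tcp_rot"],degrees=True).as_matrix()
tc=RT.T@(c["t"]-s["tool_pos"]); Rc=RT.T@c["R"]; print(tc,R.from_matrix(Rc).as_euler('xyz',degrees=True))
np.savez("he.npz",tc=tc,Rc=Rc)
R8=R.from_euler('xyz',[180,0,92.93],degrees=True).as_matrix(); t8=np.array([481.98,51.43,145.8])
c8=dict(c); c8["t"]=t8+R8@tc; c8["R"]=R8@Rc
P=unproj(c8,[(323.5,281)],143.3); print(P,R8.T@(P[0]-t8))
E
```

```text
[507.9239976   99.34165296 295.16910191] [-1.79983834e+02 -1.78671660e-03  9.30236511e+01] [-0.35  0.   -0.12 -0.16 -0.01  0.  ]
[  72.07452651    1.19394477 -120.76420261] [-1.66821746e+01  2.58798919e-02  9.00821771e+01]
[[483.2386196   51.22771421 143.3       ]] [-0.26635677  1.24663423  2.5       ]
```

View pics/w9c.png

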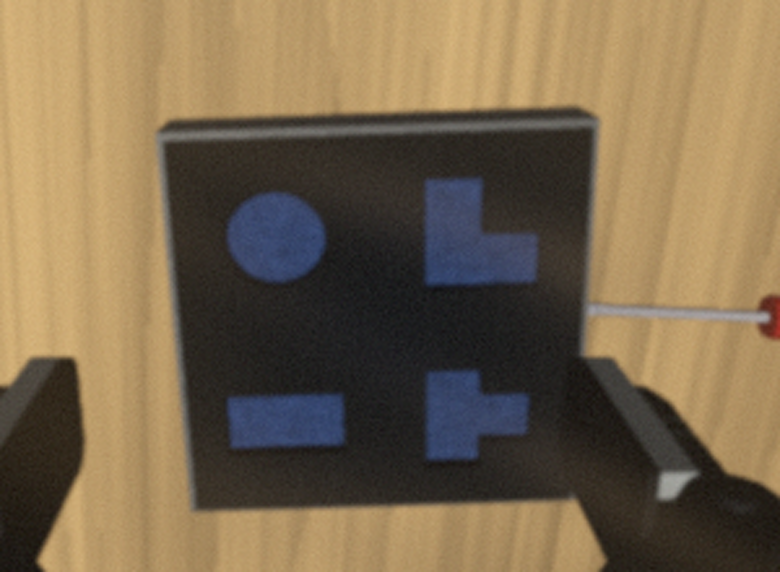

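{"op": "drive_tool", "data": {
  "moves": [
    [[-5,-15,0],-7],
    [[-10,-30,0],-14],
    [[-15,-45,0],-21],
    [[-20,-60,0],-28],
    [[-25,-75,0],-35],
    [[-30,-90,0],-42],
    [[-35,-95,0],-49],
    [[-38,-99,0],-55]
  ]
}}

```text
time: 21.07
tool_pos: [469.7, -1.0, 295.3]
tcp_rot: [180.0, 0.0, 37.6]
ft_force: [-0.3, -0.0, 0.8]
finger_gap: 84.8
```

{"op": "drive_tool", "data": {
  "moves": [
    [[0,0,0],-6],
    [[0,0,0],-12],
    [[0,0,0],-18],
    [[0,0,0],-24],
    [[0,0,0],-30],
    [[0,0,0],-35],
    [[0,0,0],-35],
    [[0,0,0],-35]
  ]
}}

```text
time: 21.73
tool_pos: [470.2, -0.2, 295.3]
tcp_rot: [-180.0, -0.0, 3.1]
ft_force: [-0.2, -0.2, 0.5]
finger_gap: 85.0
```

```bash
cat >> h.py <<'E'
def still():
    for i in range(12): c=snap("wrist")
    c["s"]=r.sense(); return c
def xf(p,pts):
    a=np.radians(p[2]); M=np.array([[np.cos(a),-np.sin(a)],[np.sin(a),np.cos(a)]])
    return np.asarray(pts)@M.T+np.array(p[:2])
def polyfit(c,poly,p,z,rng=6,sign=0,n=30,iters=4,skip=(),b=(0,0,0),verbose=True):
    """poly CCW; sign=+1: brighter outside, -1 brighter inside,0 abs"""
    c=dict(c)
    if 's' in c:
        RT=R.from_euler('xyz',c['s']["tcp_rot"],degrees=True).as_matrix(); c['t']=c['t']+RT@np.array(b)
    g=cv2.GaussianBlur(cv2.cvtColor(c["im"],cv2.COLOR_BGR2GRAY),(3,3),0).astype(np.float32)
    poly=np.array(poly,float); p=np.array(p,float)
    for it in range(iters):
        rg=rng if it<2 else rng/2
        t=np.arange(-rg,rg+.01,.25); A=[];B=[]
        for i in range(len(poly)):
            if i in skip: continue
            a,q=poly[i],poly[(i+1)%len(poly)]; d=(q-a)/np.linalg.norm(q-a); nl=np.array([d[1],-d[0]])
            for f in np.linspace(.1,.9,n):
                m=a+f*(q-a); W=xf(p,m+t[:,None]*nl)
                uv=proj(c,np.c_[W,np.full(len(W),z)]).astype(np.float32)
                v=cv2.remap(g,uv[:,:1],uv[:,1:],cv2.INTER_CUBIC).ravel()
                gr=np.gradient(cv2.GaussianBlur(v.reshape(-1,1),(1,5),0).ravel())
                if sign: gr=gr*sign
                else: gr=abs(gr)
                k=int(np.argmax(gr))
                if gr[k]<0.4 or k<2 or k>len(t)-3: continue
                # normal world & jac
                nw=xf([0,0,p[2]],nl); wm=xf(p,m); rel=wm-p[:2]
                A.append([nw[0],nw[1],np.radians(1)*(-rel[1]*nw[0]+rel[0]*nw[1])]); B.append(t[k])
        A=np.array(A);B=np.array(B)
        sol=least_squares(lambda x:A@x-B,np.zeros(3),loss='soft_l1',f_scale=.5)
        p=p+sol.x
    if verbose: print("fit",p.round(2),"n",len(B),"rms",round(float(np.sqrt(np.mean(np.minimum(abs(sol.fun),5)**2))),2),"medabs",round(float(np.median(abs(A@sol.x-B))),2))
    return p
SQ=[(-100,-100),(100,-100),(100,100),(-100,100)]
ANG=[(-26,-26),(26,-26),(26,-2),(-2,-2),(-2,26),(-26,26)]
TEE=[(-25,-26),(-1,-26),(-1,-12),(25,-12),(25,12),(-1,12),(-1,26),(-25,26)]
CIR=[(22*np.cos(a),22*np.sin(a)) for a in np.linspace(0,2*np.pi,25)[:-1]]
def overlay(c,items,name,box=None,f=2):
    im=cv2.resize(c["im"],None,fx=f,fy=f,interpolation=cv2.INTER_CUBIC)
    for poly,p,z in items:
        W=xf(p,poly); uv=proj(c,np.c_[W,np.full(len(W),z)])
        cv2.polylines(im,[((uv+.5)*f-.5).round().astype(np.int32)],True,(0,255,0),1)
    if box: im=im[box[1]*f:box[3]*f,box[0]*f:box[2]*f]
    cv2.imwrite(f"pics/{name}.png",im)
E
python3 - <<'E'
from h import *
c9=np.load("c.npy",allow_pickle=True).item()
polyfit(c9,SQ,[544,2,4.7],40,sign=1,skip=())
c=still(); cv2.imwrite("pics/w10.png",c["im"]); np.save("c10.npy",c,allow_pickle=True)
print(c["s"]["tool_pos"],c["s"]["tcp_rot"],c["t"])
p=polyfit(c,SQ,[544,2,4.7],40,sign=1)
overlay(c,[(SQ,p,40)],"w10o",(200,50,520,300),2)
E
```

```text
fit [543.55   1.15   4.75] n 109 rms 0.71 medabs 0.52
[470.12849351  -0.57300432 295.30424698] [-1.79996703e+02 -3.33472648e-04  2.93957910e+00] [544.2435699    2.23707521 416.0727912 ]
fit [543.94   1.     4.92] n 120 rms 0.43 medabs 0.25
```

View pics/w10.png

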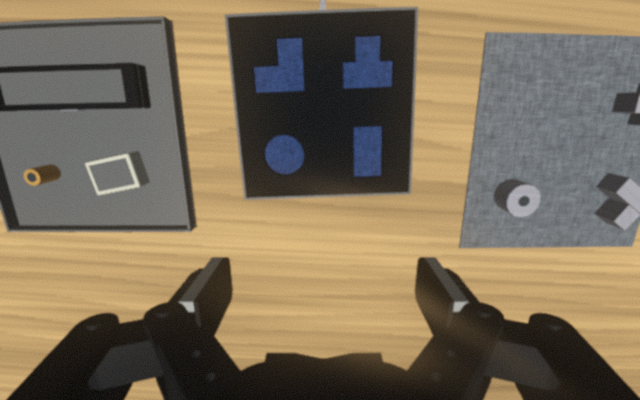

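View pics/w10o.png

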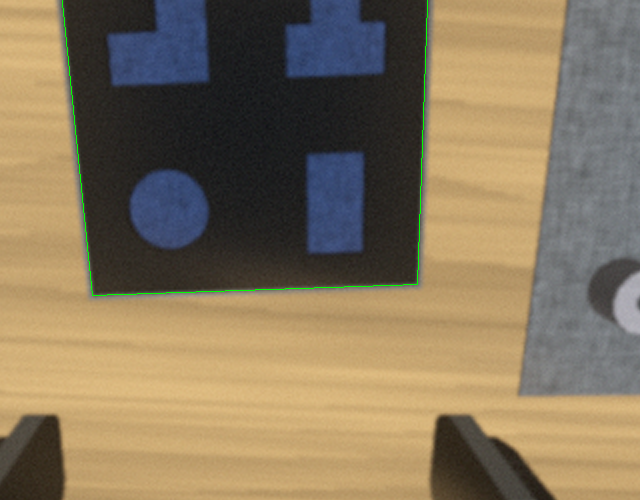

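{"op": "drive_tool", "data": {
  "moves": [
    [[-4,-41,0],0],
    [[-8,-82,0],0],
    [[-12,-123,0],0],
    [[-16,-164,0],0],
    [[-20,-205,0],0],
    [[-24,-246,0],0],
    [[-28,-287,0],0],
    [[-30,-320,0],0]
  ]
}}

```text
time: 23.0
tool_pos: [439.1, -323.5, 295.3]
tcp_rot: [180.0, 0.0, 2.9]
ft_force: [-0.0, 0.9, -0.4]
finger_gap: 85.0
```

```bash
python3 - <<'E'
from h import *
c=still(); cv2.imwrite("pics/w11.png",c["im"]); np.save("c11.npy",c,allow_pickle=True)
print(c["s"]["tool_pos"],c["s"]["tcp_rot"],c["t"])
E
```

```text
[ 440.46373856 -319.81271754  295.52967072] [ 1.79985841e+02 -1.82479158e-02  3.00966561e+00] [ 514.57117814 -316.71941612  416.37595697]
```

View pics/w11.png

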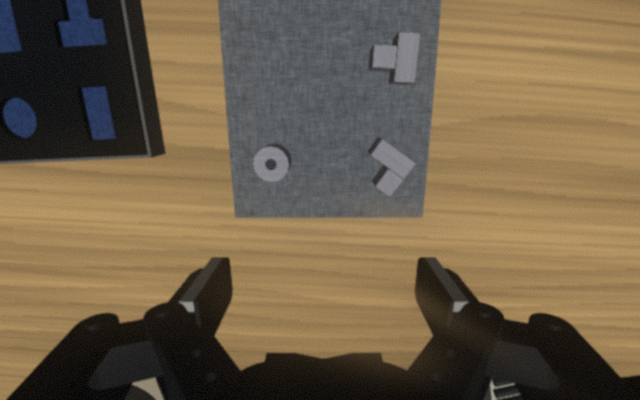

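```bash
python3 - <<'E'
from h import *
c=np.load("c11.npy",allow_pickle=True).item()
P=unproj(c,[(271,163),(395,57),(393,167)],36); print(P.round(1))
b=(-.27,.12,0)
ring=polyfit(c,CIR,[*P[0,:2],0],36,sign=-1,b=b,n=3)
tee=min((polyfit(c,TEE,[*P[1,:2],a],36,sign=-1,b=b) for a in (85,)),key=lambda p:0)
ang=polyfit(c,ANG,[*P[2,:2],52],36,sign=-1,b=b)
overlay(c,[(CIR,ring,36),(TEE,tee,36),(ANG,ang,36)],"w11o",(220,20,450,220),3)
E
```

```text
[[ 449.6 -257.2   36. ]
 [ 575.3 -393.7   36. ]
 [ 452.3 -405.1   36. ]]
fit [ 448.14 -256.66   -3.07] n 72 rms 0.69 medabs 0.56
fit [ 575.24 -394.     90.06] n 240 rms 0.48 medabs 0.25
fit [ 450.13 -396.87   58.51] n 180 rms 0.56 medabs 0.4
```

View pics/w11o.png

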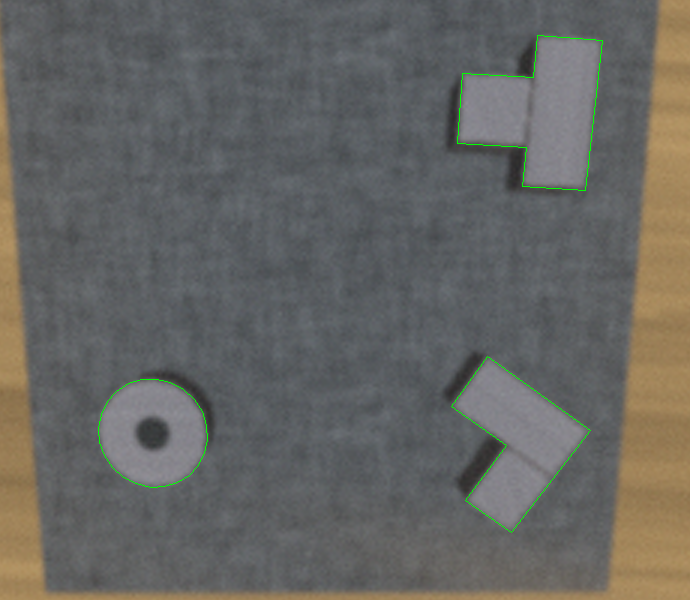

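{"op": "drive_tool", "data": {
  "moves": [
    [[2,16,-35],0],
    [[5,36,-70],0],
    [[8,56,-105],0],
    [[8.5,64,-140],0],
    [[8.5,64,-180],0],
    [[8.5,64,-215],0],
    [[8.5,64,-240],0],
    [[8.5,64,-252],0]
  ],
  "fingers": 70
}}

```text
time: 24.27
tool_pos: [446.4, -254.4, 39.3]
tcp_rot: [-179.8, 0.3, 3.0]
ft_force: [-0.5, -0.6, -0.5]
finger_gap: 70.3
```

```bash
python3 - <<'E'
from h import *
c=still(); cv2.imwrite("pics/w12.png",c["im"]); s=c["s"];print(s["tool_pos"],s["tcp_rot"],s["ft_force"],s["finger_gap"])
E
```

```text
[ 449.05744615 -256.90670917   44.07244388] [ 1.79955198e+02 -5.91923534e-02  2.92600046e+00] [-0.42441967  0.07350804 -1.49788356] 70.13863876874565
```

View pics/w12.png

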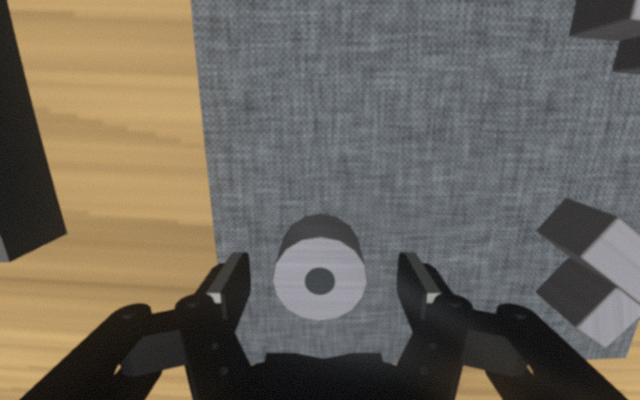

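Ring centred at (320,281) between the open pads. Close and lift.

{"op": "drive_tool", "data": {
  "moves": [
    [[0,0,0],0],
    [[0,0,0],0],
    [[0,0,0],0],
    [[0,0,0],0],
    [[0,0,0],0],
    [[0,0,0],0],
    [[0,0,0],0],
    [[0,0,0],0]
  ],
  "fingers": 30,
  "squeeze": 60
}}

```text
time: 25.53
tool_pos: [448.9, -256.8, 44.0]
tcp_rot: [180.0, -0.0, 2.9]
ft_force: [-1.9, 1.0, 6.4]
finger_gap: 41.3
```

{"op": "drive_tool", "data": {
  "moves": [
    [[0,0,5],0],
    [[0,0,15],0],
    [[0,0,35],0],
    [[0,0,60],0],
    [[0,0,80],0],
    [[0,0,80],0],
    [[0,0,80],0],
    [[0,0,80],0]
  ]
}}

```text
time: 26.2
tool_pos: [448.1, -256.2, 122.5]
tcp_rot: [-180.0, 0.0, 2.9]
ft_force: [-1.3, -0.5, -2.9]
finger_gap: 41.0
```

```bash
python3 - <<'E'
from h import *
c=still(); cv2.imwrite("pics/w13.png",c["im"]); s=c["s"];print(s["tool_pos"],s["tcp_rot"],s["ft_force"],s["finger_gap"])
E
```

```text
[ 448.63764014 -256.58439301  123.25599642] [-1.79997073e+02  1.34457434e-04  2.93019407e+00] [-0.46665511 -0.7804476  -2.54397619] 41.50580475063504
```

View pics/w13.png

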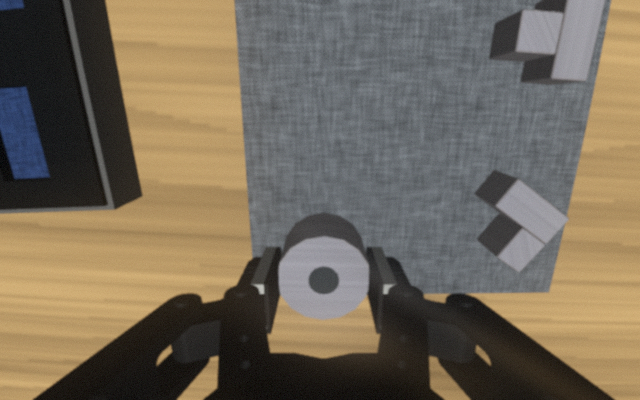

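{"op": "drive_tool", "data": {
  "moves": [
    [[3,25,0],0],
    [[8,62,0],0],
    [[14,102,0],0],
    [[20,142,0],0],
    [[26,182,0],0],
    [[31,222,0],0],
    [[36,262,0],0],
    [[40,290,0],0]
  ]
}}

```text
time: 27.47
tool_pos: [488.6, 36.6, 123.6]
tcp_rot: [-180.0, -0.0, 3.0]
ft_force: [0.8, -0.6, -2.9]
finger_gap: 41.2
```

{"op": "drive_tool", "data": {
  "moves": [
    [[1,10,0],0],
    [[1,13,-5],0],
    [[1,13,-12],0],
    [[1,13,-20],0],
    [[1,13,-26],0],
    [[1,13,-30],0],
    [[1,13,-32],0],
    [[1,13,-33],0]
  ]
}}

```text
time: 28.13
tool_pos: [489.2, 45.7, 89.6]
tcp_rot: [180.0, 0.1, 2.9]
ft_force: [0.2, -0.3, -2.7]
finger_gap: 41.0
```

```bash
python3 - <<'E'
from h import *
c=still(); cv2.imwrite("pics/w14.png",c["im"]); s=c["s"];print(s["tool_pos"],s["tcp_rot"],s["ft_force"],s["finger_gap"])
np.save("c14.npy",c,allow_pickle=True)
c=snap("side"); crop(c,235,140,375,260,5,"s14")
E
```

```text
[489.66453272  46.49238917  90.37172529] [-1.79997928e+02 -6.68303038e-03  2.93852143e+00] [ 0.03654405 -0.58826081 -2.62706711] 41.2787642901876
```

View pics/w14.png

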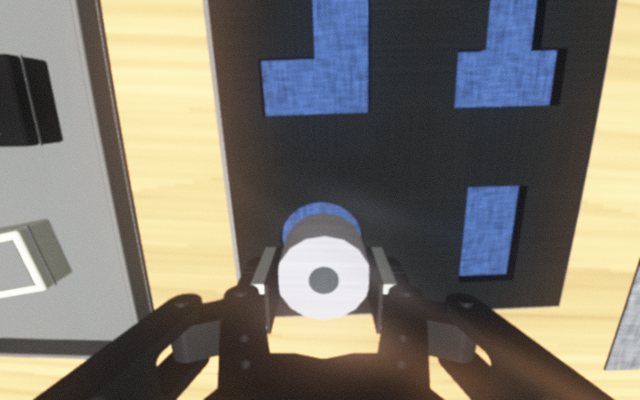

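View pics/s14.png

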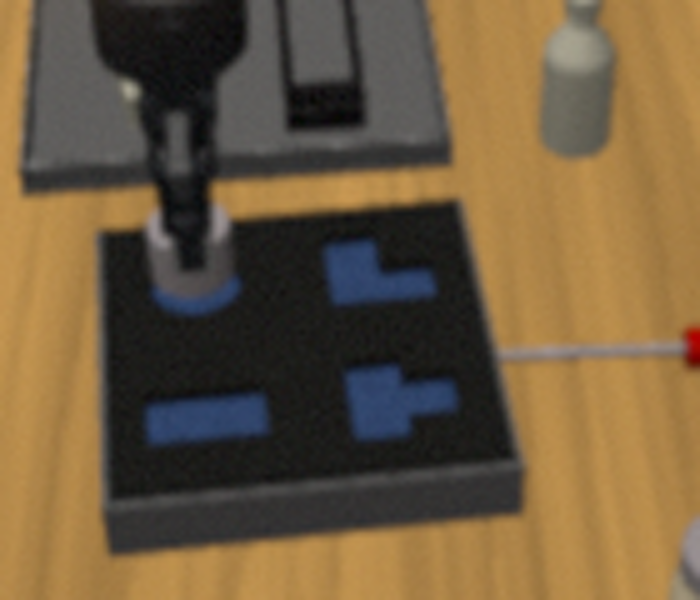

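{"op": "drive_tool", "data": {
  "moves": [
    [[0,0,-2],0],
    [[0,0,-4],0],
    [[0,0,-6],0],
    [[0,0,-8],0],
    [[0,0,-10],0],
    [[0,0,-12],0],
    [[0,0,-13],0],
    [[0,0,-13],0]
  ]
}}

```text
time: 29.45
tool_pos: [489.4, 46.4, 76.9]
tcp_rot: [-180.0, 0.0, 2.9]
ft_force: [-0.6, -0.8, -1.8]
finger_gap: 41.2
```

{"op": "drive_tool", "data": {
  "moves": [
    [[0,0,0],0],
    [[0,0,-1],0],
    [[0,0,-2],0],
    [[0,0,-3],0],
    [[0,0,-4],0],
    [[0,0,-5],0],
    [[0,0,-5],0],
    [[0,0,-5],0]
  ]
}}

```text
time: 30.12
tool_pos: [489.7, 46.4, 72.5]
tcp_rot: [180.0, -0.0, 2.9]
ft_force: [-2.0, 0.3, 3.0]
finger_gap: 41.0
```

{"op": "drive_tool", "data": {
  "moves": [
    [[0,0,-1],0],
    [[0,0,-2],0],
    [[0,0,-3.5],0],
    [[0,0,-5],0],
    [[0,0,-6.5],0],
    [[0,0,-8],0],
    [[0,0,-9],0],
    [[0,0,-9],0]
  ]
}}

```text
time: 30.78
tool_pos: [490.2, 46.5, 65.6]
tcp_rot: [180.0, -0.0, 2.9]
ft_force: [-13.1, 0.2, 28.6]
finger_gap: 41.1
```

{"op": "drive_tool", "data": {
  "moves": [
    [[0,0,-0.5],0],
    [[0,0,-1],0],
    [[0,0,-1.5],0],
    [[0,0,-2],0],
    [[0,0,-2],0],
    [[0,0,-2],0],
    [[0,0,-2],0],
    [[0,0,-2],0]
  ]
}}

```text
time: 31.45
tool_pos: [490.5, 46.5, 65.5]
tcp_rot: [180.0, -0.0, 2.9]
ft_force: [-25.4, -0.4, 48.1]
finger_gap: 41.6
```

```bash
python3 - <<'E'
from h import *
c=snap("wrist","w15"); s=r.sense();print(s["tool_pos"],s["tcp_rot"],s["ft_force"],s["finger_gap"])
c=snap("side"); crop(c,235,140,375,260,5,"s15")
E
```

```text
[490.49059271  46.46390711  65.44471308] [ 1.79985556e+02 -3.96015774e-02  2.95337093e+00] [-24.1976332   -0.73563065  48.56868563] 41.54800869531984
```

View pics/s15.png

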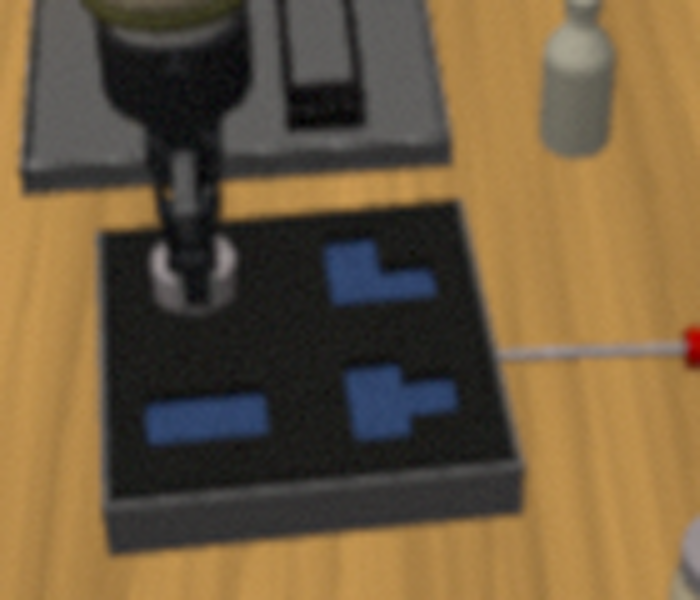

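{"op": "drive_tool", "data": {
  "moves": [
    [[0,0,1],0],
    [[0,0,2],0],
    [[0,0,3],0],
    [[0,0,4],0],
    [[0,0,4.5],0],
    [[0,0,4.5],0],
    [[0,0,4.5],0],
    [[0,0,4.5],0]
  ]
}}

```text
time: 32.22
tool_pos: [489.8, 46.4, 65.9]
tcp_rot: [-180.0, -0.0, 2.9]
ft_force: [-2.8, -0.9, 7.3]
finger_gap: 41.5
```

{"op": "drive_tool", "data": {
  "moves": [
    [[0,0,0],0],
    [[0,0,0],0],
    [[0,0,0],0],
    [[0,0,0],0],
    [[0,0,5],0],
    [[0,0,25],0],
    [[0,0,55],0],
    [[0,0,90],0]
  ],
  "fingers": 62
}}

```text
time: 32.88
tool_pos: [487.9, 46.4, 155.1]
tcp_rot: [-180.0, 0.2, 2.9]
ft_force: [0.1, -0.3, -0.7]
finger_gap: 62.2
```

{"op": "drive_tool", "data": {
  "moves": [
    [[-5,-41,30],0],
    [[-10,-82,60],0],
    [[-15,-123,90],0],
    [[-20,-164,120],0],
    [[-28,-204,139],0],
    [[-36,-244,139],0],
    [[-42,-284,139],0],
    [[-49,-320,139],0]
  ],
  "fingers": 85
}}

```text
time: 33.55
tool_pos: [445.8, -246.4, 295.3]
tcp_rot: [179.9, -0.2, 3.0]
ft_force: [0.2, 0.7, -0.1]
finger_gap: 84.8
```

```bash
python3 - <<'E'
from h import *
c=still(); cv2.imwrite("pics/w16.png",c["im"]); np.save("c16.npy",c,allow_pickle=True)
print(c["s"]["time"],c["s"]["tool_pos"],c["s"]["tcp_rot"],c["t"])
b=(-.27,.12,0)
tee=polyfit(c,TEE,[575.3,-394,90],36,sign=-1,b=b)
ang=polyfit(c,ANG,[450.1,-396.9,58.5],36,sign=-1,b=b)
overlay(c,[(TEE,tee,36),(ANG,ang,36)],"w16o",(220,0,480,250),3)
c=snap("side"); crop(c,235,140,375,260,5,"s16")
E
```

```text
34.15 [ 446.22134517 -243.40757363  292.98582775] [-1.79995840e+02 -7.52169853e-04  3.02656505e+00] [ 520.36784254 -240.32589659  413.75275886]
fit [ 575.16 -393.9    90.22] n 240 rms 0.46 medabs 0.27
fit [ 449.87 -396.76   58.36] n 180 rms 0.51 medabs 0.37
```

View pics/w16o.png

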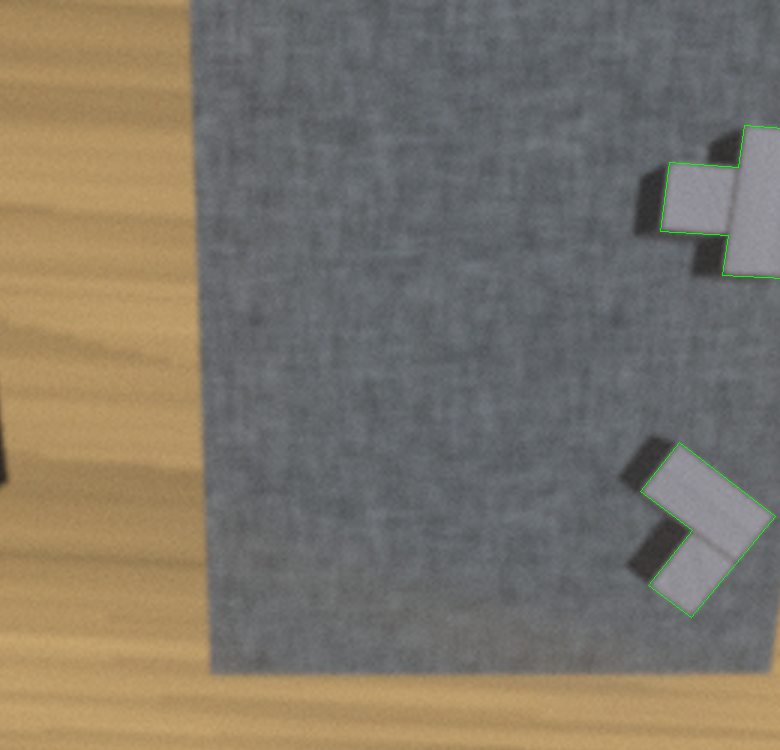

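View pics/s16.png

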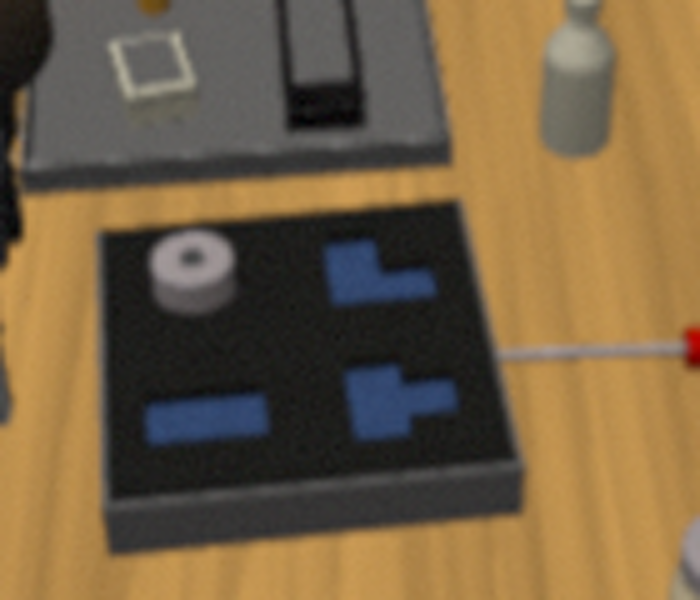

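{"op": "drive_tool", "data": {
  "moves": [
    [[0,-20,-15],7],
    [[-1,-45,-40],14],
    [[-2,-75,-70],21],
    [[-3,-105,-100],28],
    [[-3.5,-130,-130],35],
    [[-3.5,-150,-150],42],
    [[-3.5,-162,-165],49],
    [[-3.5,-165,-170],55.4]
  ],
  "fingers": 80
}}

```text
time: 34.87
tool_pos: [440.8, -409.7, 119.1]
tcp_rot: [-179.7, -0.0, 58.6]
ft_force: [-0.3, 0.3, 0.0]
finger_gap: 79.8
```

```bash
python3 - <<'E'
from h import *
c=still(); cv2.imwrite("pics/w17.png",c["im"]); s=c["s"]
print(s["time"],s["tool_pos"],s["tcp_rot"],s["qd"].round(2))
E
```

```text
35.4667 [ 442.68648027 -409.26715268  123.56355376] [1.79951606e+02 1.41209295e-02 5.83183833e+01] [-0.14  0.27  0.08  0.   -0.05 -0.24]
```

View pics/w17.png

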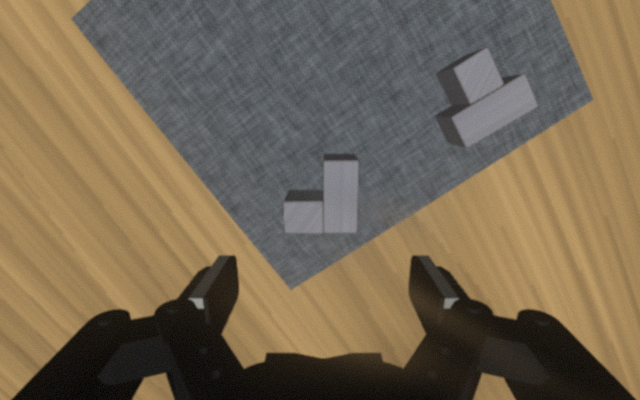

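{"op": "drive_tool", "data": {
  "moves": [
    [[0,0,-15],0],
    [[0,0,-32],0],
    [[0,0,-48],0],
    [[0,0,-62],0],
    [[0,0,-73],0],
    [[0,0,-79],0],
    [[0,0,-82],0],
    [[0,0,-82],0]
  ]
}}

```text
time: 36.13
tool_pos: [442.3, -409.2, 40.5]
tcp_rot: [-180.0, -0.0, 58.3]
ft_force: [0.2, -0.1, 0.3]
finger_gap: 80.0
```

```bash
python3 - <<'E'
from h import *
c=still(); cv2.imwrite("pics/w18.png",c["im"]); s=c["s"]
print(s["time"],s["tool_pos"],s["tcp_rot"],s["qd"].round(2),s["ft_force"])
E
```

```text
36.7333 [ 442.46268606 -409.33961582   41.09013434] [1.79992652e+02 9.26150699e-05 5.83320647e+01] [ 0.09  0.11  0.06 -0.09  0.05 -0.02] [ 0.41799491 -0.19094321 -0.08151482]
```

View pics/w18.png

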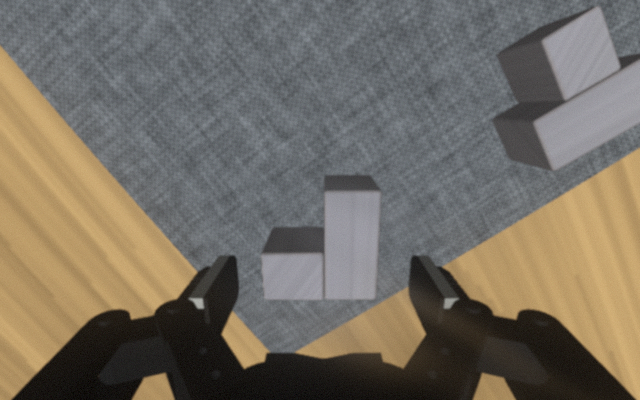

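{"op": "drive_tool", "data": {
  "moves": [
    [[0,0,0],0],
    [[0,0,0],0],
    [[0,0,0],0],
    [[0,0,0],0],
    [[0,0,0],0],
    [[0,0,0],0],
    [[0,0,0],0],
    [[0,0,0],0]
  ],
  "fingers": 40,
  "squeeze": 60
}}

```text
time: 37.4
tool_pos: [442.6, -409.6, 41.3]
tcp_rot: [180.0, 0.0, 58.3]
ft_force: [0.8, -0.2, 4.3]
finger_gap: 50.5
```

```bash
python3 - <<'E'
from h import *
s=r.sense()
print(s["time"],s["tool_pos"],s["tcp_rot"],s["qd"].round(2),s["ft_force"],s["finger_gap"])
E
```

```text
37.4 [ 442.59540868 -409.59184154   41.31489323] [1.79963970e+02 1.26888215e-02 5.83308933e+01] [ 0.07  0.07  0.03 -0.06  0.04  0.05] [ 0.81560475 -0.19934009  4.28039516] 50.544625033202685
```

{"op": "drive_tool", "data": {
  "moves": [
    [[0,0,5],0],
    [[0,0,15],0],
    [[0,0,35],0],
    [[0,0,60],0],
    [[0,0,80],0],
    [[0,0,80],0],
    [[0,0,80],0],
    [[0,0,80],0]
  ]
}}

```text
time: 38.07
tool_pos: [441.9, -408.8, 120.0]
tcp_rot: [-179.9, -0.0, 58.3]
ft_force: [0.1, 0.1, -3.4]
finger_gap: 50.4
```

```bash
python3 - <<'E'
from h import *
c=still(); cv2.imwrite("pics/w19.png",c["im"]); s=c["s"]
print(s["time"],s["tool_pos"],s["tcp_rot"],s["qd"].round(2),s["ft_force"],s["finger_gap"])
E
```

```text
38.6667 [ 442.44347629 -409.33387609  120.96396834] [ 1.79999904e+02 -2.92405583e-03  5.83333434e+01] [ 0.06  0.01  0.03 -0.05  0.02  0.07] [-0.64894829 -0.06765398 -3.260269  ] 50.42691026425648
```

View pics/w19.png

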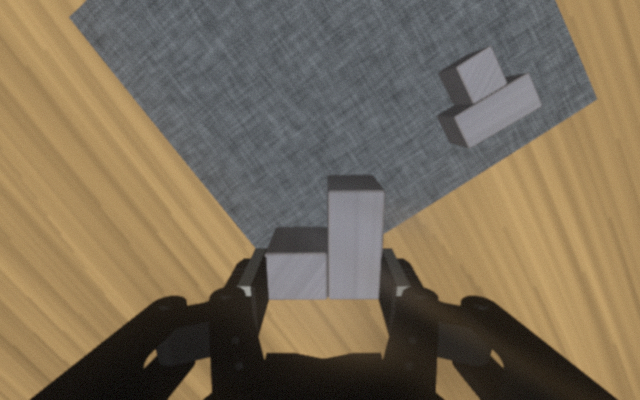

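{"op": "drive_tool", "data": {
  "moves": [
    [[5,18,0],-2],
    [[14,49,0],-6],
    [[24,84,0],-10],
    [[34,119,0],-14],
    [[44,154,0],-18],
    [[54,189,0],-22],
    [[63,220,0],-26],
    [[70,245,0],-28]
  ]
}}

```text
time: 39.33
tool_pos: [512.9, -161.9, 121.2]
tcp_rot: [-180.0, -0.0, 30.2]
ft_force: [0.9, -0.4, -2.3]
finger_gap: 50.6
```

{"op": "drive_tool", "data": {
  "moves": [
    [[8,28,0],-4],
    [[18,63,0],-9],
    [[28,98,0],-14],
    [[38,133,0],-18],
    [[48,168,0],-22],
    [[56,195,0],-25],
    [[61,212,0],-25.5],
    [[62.5,218,0],-25.5]
  ]
}}

```text
time: 40.0
tool_pos: [575.5, 56.7, 121.2]
tcp_rot: [-180.0, -0.0, 5.0]
ft_force: [1.0, -1.0, -2.1]
finger_gap: 50.3
```

{"op": "drive_tool", "data": {
  "moves": [
    [[0,0,0],0],
    [[0,0,-5],0],
    [[0,0,-12],0],
    [[0,0,-20],0],
    [[0,0,-28],0],
    [[0,0,-34],0],
    [[0,0,-37],0],
    [[0,0,-37],0]
  ]
}}

```text
time: 40.67
tool_pos: [574.0, 53.3, 82.5]
tcp_rot: [-180.0, 0.1, 4.8]
ft_force: [-0.2, -0.3, -2.6]
finger_gap: 50.2
```

```bash
python3 - <<'E'
from h import *
c=still(); cv2.imwrite("pics/w20.png",c["im"]); s=c["s"];print(s["time"],s["tool_pos"],s["tcp_rot"],s["ft_force"],s["finger_gap"])
c=snap("side"); crop(c,235,140,375,260,5,"s20")
E
```

```text
41.2667 [574.96377502  53.69432844  84.09224318] [ 1.79998221e+02 -9.63539192e-03  4.83624382e+00] [ 0.4038516  -0.24469647 -1.89390487] 50.256171506948384
```

View pics/w20.png

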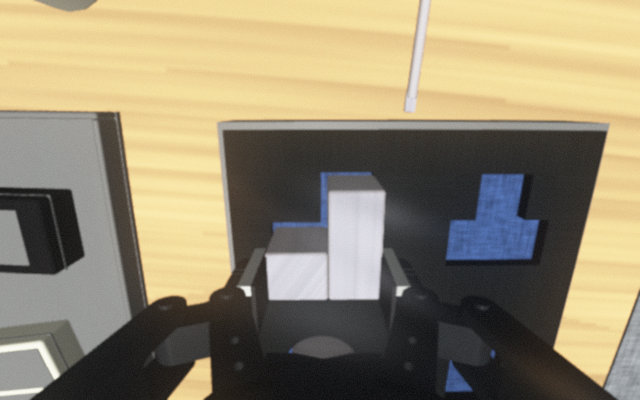

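View pics/s20.png

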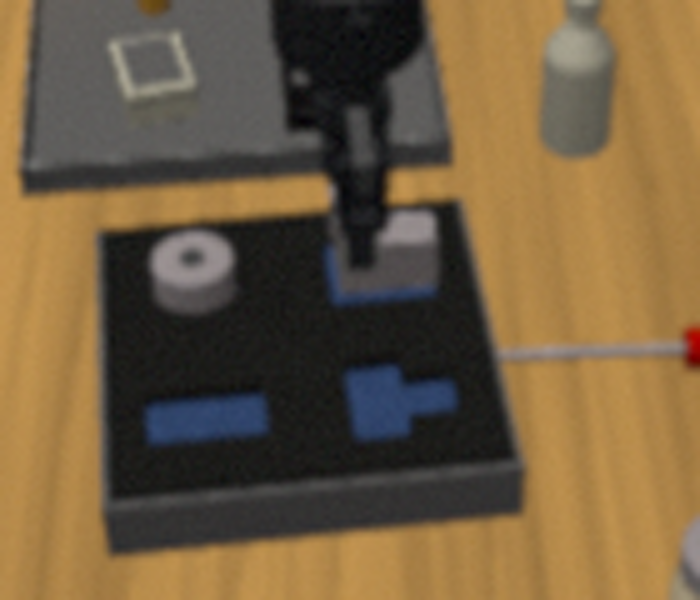

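{"op": "drive_tool", "data": {
  "moves": [
    [[0,0,-2],0],
    [[0,0,-4],0],
    [[0,0,-6],0],
    [[0,0,-7.5],0],
    [[0,0,-9],0],
    [[0,0,-10],0],
    [[0,0,-10],0],
    [[0,0,-10],0]
  ]
}}

```text
time: 41.98
tool_pos: [574.9, 53.7, 73.9]
tcp_rot: [-180.0, 0.0, 4.8]
ft_force: [-1.0, 0.8, -1.9]
finger_gap: 50.4
```

{"op": "drive_tool", "data": {
  "moves": [
    [[0,0,0],0],
    [[0,0,-1],0],
    [[0,0,-2],0],
    [[0,0,-3],0],
    [[0,0,-4],0],
    [[0,0,-4],0],
    [[0,0,-4],0],
    [[0,0,-4],0]
  ]
}}

```text
time: 42.65
tool_pos: [575.0, 53.7, 70.3]
tcp_rot: [180.0, -0.0, 4.8]
ft_force: [-2.2, -0.9, 2.7]
finger_gap: 50.5
```

{"op": "drive_tool", "data": {
  "moves": [
    [[0,0,-1],0],
    [[0,0,-2],0],
    [[0,0,-3],0],
    [[0,0,-4],0],
    [[0,0,-5],0],
    [[0,0,-6],0],
    [[0,0,-7],0],
    [[0,0,-7],0]
  ]
}}

```text
time: 43.32
tool_pos: [575.0, 53.7, 63.2]
tcp_rot: [-180.0, -0.0, 4.8]
ft_force: [-3.8, -0.0, 6.4]
finger_gap: 50.8
```

{"op": "drive_tool", "data": {
  "moves": [
    [[0,0,0],0],
    [[0,0,-0.5],0],
    [[0,0,-1],0],
    [[0,0,-1],0],
    [[0,0,-1],0],
    [[0,0,-1],0],
    [[0,0,-1],0],
    [[0,0,-1],0]
  ]
}}

```text
time: 43.98
tool_pos: [575.1, 53.7, 63.2]
tcp_rot: [180.0, -0.0, 4.8]
ft_force: [-8.9, -0.5, 14.1]
finger_gap: 50.8
```

{"op": "drive_tool", "data": {
  "moves": [
    [[0,0,1],0],
    [[0,0,1],0],
    [[0,0,1],0],
    [[0,0,1],0],
    [[0,0,1],0],
    [[0,0,1],0],
    [[0,0,1],0],
    [[0,0,1],0]
  ]
}}

```text
time: 44.65
tool_pos: [575.0, 53.7, 63.2]
tcp_rot: [-180.0, -0.0, 4.8]
ft_force: [-4.6, -0.4, 6.9]
finger_gap: 50.4
```

{"op": "drive_tool", "data": {
  "moves": [
    [[0,0,0],0],
    [[0,0,0],0],
    [[0,0,0],0],
    [[0,0,0],0],
    [[0,0,5],0],
    [[0,0,25],0],
    [[0,0,60],0],
    [[0,0,90],0]
  ],
  "fingers": 70
}}

```text
time: 45.32
tool_pos: [574.2, 53.7, 153.8]
tcp_rot: [-180.0, 0.1, 4.8]
ft_force: [0.9, 0.7, 0.0]
finger_gap: 70.2
```

{"op": "drive_tool", "data": {
  "moves": [
    [[0,-10,20],5],
    [[-1,-40,40],11],
    [[-2,-75,60],17],
    [[-3,-110,80],23],
    [[-4,-145,100],29],
    [[-5,-180,120],35],
    [[-6,-215,135],41],
    [[-7,-240,142],45]
  ],
  "fingers": 80
}}

```text
time: 45.98
tool_pos: [568.2, -189.6, 298.6]
tcp_rot: [179.7, -0.0, 50.1]
ft_force: [-0.1, -0.1, 0.2]
finger_gap: 79.7
```

{"op": "drive_tool", "data": {
  "moves": [
    [[-1,-30,0],5],
    [[-2,-65,0],11],
    [[-3,-100,0],17],
    [[-4,-135,0],23],
    [[-5,-170,0],29],
    [[-6,-200,0],35],
    [[-7,-225,0],38],
    [[-8,-234,0],40]
  ]
}}

```text
time: 46.65
tool_pos: [558.6, -424.0, 294.5]
tcp_rot: [-180.0, 0.0, 89.8]
ft_force: [0.6, 0.5, 0.1]
finger_gap: 79.3
```

```bash
python3 - <<'E'
from h import *
c=still(); cv2.imwrite("pics/w21.png",c["im"]); np.save("c21.npy",c,allow_pickle=True)
print(c["s"]["time"],c["s"]["tool_pos"],c["s"]["tcp_rot"],c["t"],c["s"]["qd"].round(2))
b=(-.27,.12,0)
tee=polyfit(c,TEE,[575.2,-394,90.2],36,sign=-1,b=b)
overlay(c,[(TEE,tee,36)],"w21o",(200,80,440,300),3)
c=snap("side"); crop(c,235,140,375,260,5,"s21")
E
```

```text
47.25 [ 560.15743878 -419.74854783  295.24962517] [1.79987110e+02 8.93335787e-03 8.98630203e+01] [ 561.67892194 -347.56291091  416.08404756] [-0.35  0.26 -0.17 -0.03 -0.07 -0.19]
fit [ 575.66 -394.09   90.08] n 240 rms 0.56 medabs 0.25
```

View pics/w21o.png

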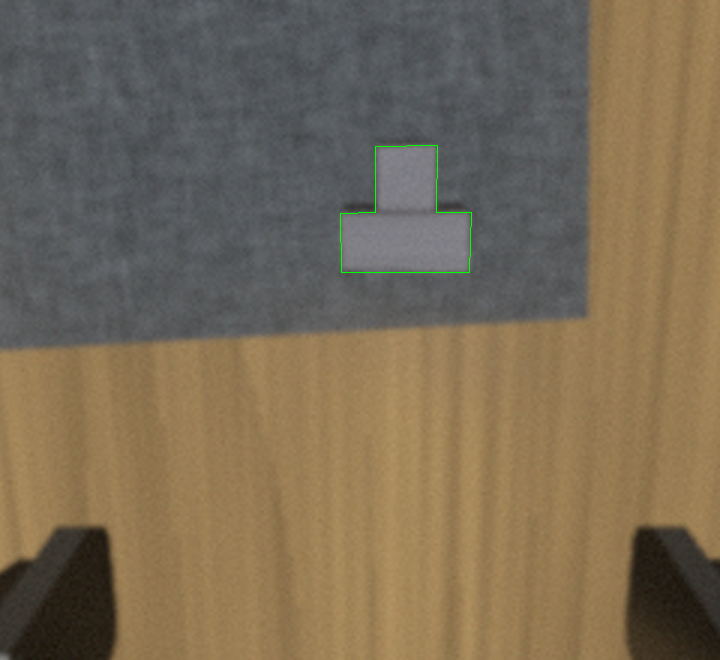

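View pics/s21.png

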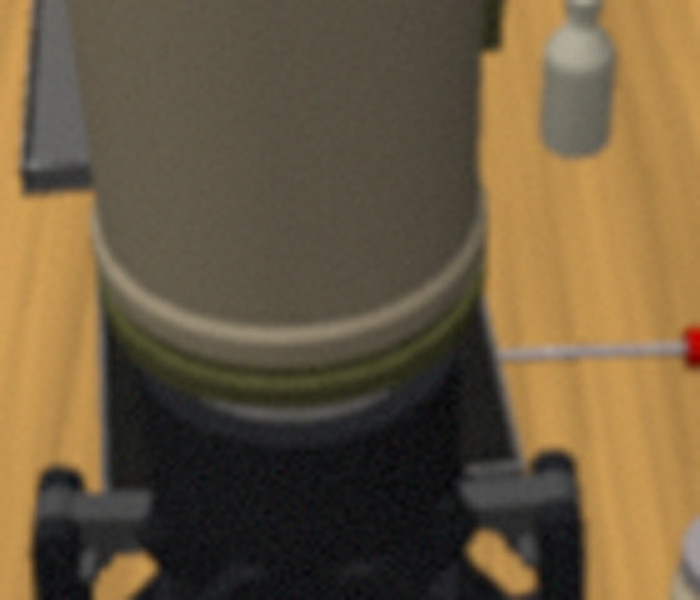

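{"op": "drive_tool", "data": {
  "moves": [
    [[4,4,-30],0],
    [[8,8,-68],0.3],
    [[12,11,-106],0.3],
    [[15.5,13.2,-144],0.3],
    [[15.5,13.2,-182],0.3],
    [[15.5,13.2,-215],0.3],
    [[15.5,13.2,-240],0.3],
    [[15.5,13.2,-250],0.3]
  ]
}}

```text
time: 47.97
tool_pos: [572.8, -404.8, 39.2]
tcp_rot: [-179.7, -0.3, 90.1]
ft_force: [0.0, 0.1, -1.8]
finger_gap: 80.0
```

{"op": "drive_tool", "data": {
  "moves": [
    [[0,0,-1],0],
    [[0,0,-2],0],
    [[0,0,-3],0],
    [[0,0,-3.7],0],
    [[0,0,-3.7],0],
    [[0,0,-3.7],0],
    [[0,0,-3.7],0],
    [[0,0,-3.7],0]
  ]
}}

```text
time: 48.63
tool_pos: [575.6, -407.3, 41.9]
tcp_rot: [180.0, 0.0, 90.1]
ft_force: [-0.3, -0.3, -0.0]
finger_gap: 80.1
```

```bash
python3 - <<'E'
from h import *
c=snap("wrist","w22"); s=r.sense()
print(s["time"],s["tool_pos"],s["tcp_rot"],s["qd"].round(2),s["ft_force"])
E
```

```text
48.6833 [ 575.50016491 -407.213482     41.61487513] [1.79984392e+02 1.36069717e-02 9.01327582e+01] [ 0.09  0.26  0.15  0.04 -0.07 -0.03] [-0.24438669  0.07154614 -0.33681391]
```

View pics/w22.png

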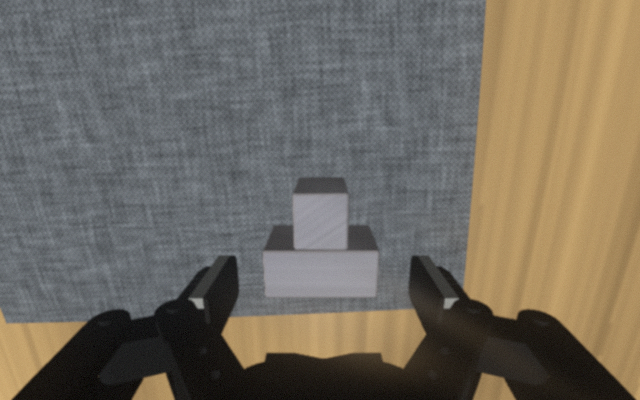

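{"op": "drive_tool", "data": {
  "moves": [
    [[0,0,0],0],
    [[0,0,0],0],
    [[0,0,0],0],
    [[0,0,0],0],
    [[0,0,0],0],
    [[0,0,0],0],
    [[0,0,0],0],
    [[0,0,0],0]
  ],
  "fingers": 40,
  "squeeze": 60
}}

```text
time: 49.35
tool_pos: [575.6, -407.3, 41.6]
tcp_rot: [180.0, 0.0, 90.1]
ft_force: [0.5, -0.4, 2.9]
finger_gap: 50.6
```

{"op": "drive_tool", "data": {
  "moves": [
    [[0,0,5],0],
    [[0,0,15],0],
    [[0,0,35],0],
    [[0,0,60],0],
    [[0,0,80],0],
    [[0,0,80],0],
    [[0,0,80],0],
    [[0,0,80],0]
  ]
}}

```text
time: 50.02
tool_pos: [574.9, -406.7, 120.4]
tcp_rot: [-179.9, -0.0, 90.1]
ft_force: [-0.3, 0.8, -2.0]
finger_gap: 50.8
```

```bash
python3 - <<'E'
from h import *
c=still(); cv2.imwrite("pics/w23.png",c["im"]); s=c["s"]
print(s["time"],s["tool_pos"],s["tcp_rot"],s["qd"].round(2),s["ft_force"],s["finger_gap"])
E
```

```text
50.6167 [ 575.43260769 -407.13728834  121.25509025] [-1.79998647e+02 -8.77878037e-04  9.01329142e+01] [ 0.07 -0.14 -0.09  0.12  0.09  0.02] [-0.75517681 -0.70764959 -0.68582698] 50.35753606068964
```

View pics/w23.png

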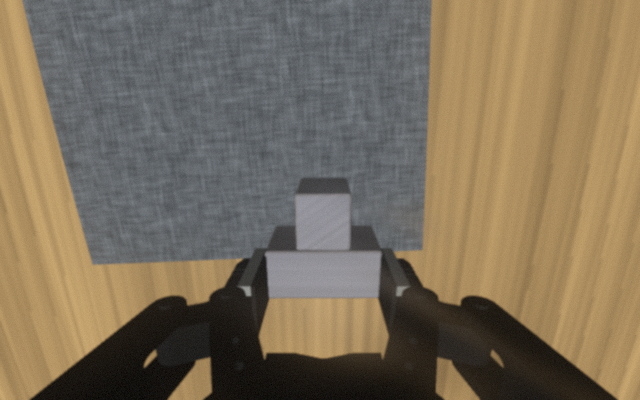

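{"op": "drive_tool", "data": {
  "moves": [
    [[0,12,0],-3],
    [[1,36,0],-8],
    [[1,62,0],-14],
    [[2,88,0],-20],
    [[3,114,0],-26],
    [[3.5,140,0],-32],
    [[4,162,0],-38],
    [[4.5,180,0],-43]
  ]
}}

```text
time: 51.28
tool_pos: [579.9, -225.3, 121.5]
tcp_rot: [180.0, -0.0, 46.9]
ft_force: [-0.6, 0.4, -1.6]
finger_gap: 50.6
```

{"op": "drive_tool", "data": {
  "moves": [
    [[1,22,0],-6],
    [[2,50,0],-12],
    [[3,80,0],-18],
    [[3.5,110,0],-24],
    [[4,140,0],-30],
    [[4.5,162,0],-36],
    [[4.8,176,0],-41],
    [[4.8,181.3,0],-42.3]
  ]
}}

```text
time: 51.95
tool_pos: [584.8, -43.3, 121.6]
tcp_rot: [-180.0, -0.0, 4.6]
ft_force: [-1.2, 0.0, -1.9]
finger_gap: 50.5
```

{"op": "drive_tool", "data": {
  "moves": [
    [[0,0,0],0],
    [[0,0,-5],0],
    [[0,0,-12],0],
    [[0,0,-20],0],
    [[0,0,-28],0],
    [[0,0,-34],0],
    [[0,0,-37],0],
    [[0,0,-37],0]
  ]
}}

```text
time: 52.62
tool_pos: [583.7, -45.9, 82.7]
tcp_rot: [-180.0, 0.1, 4.8]
ft_force: [1.0, 0.2, -1.6]
finger_gap: 50.1
```

```bash
python3 - <<'E'
from h import *
c=still(); cv2.imwrite("pics/w24.png",c["im"]); s=c["s"];print(s["time"],s["tool_pos"],s["tcp_rot"],s["ft_force"],s["finger_gap"])
c=snap("side"); crop(c,235,140,375,260,5,"s24")
E
```

```text
53.2167 [584.79408191 -45.81904813  84.44352026] [ 1.79995690e+02 -1.50860348e-02  4.83725804e+00] [-0.19719393  0.05188624 -1.45075986] 50.52062565164481
```

View pics/w24.png

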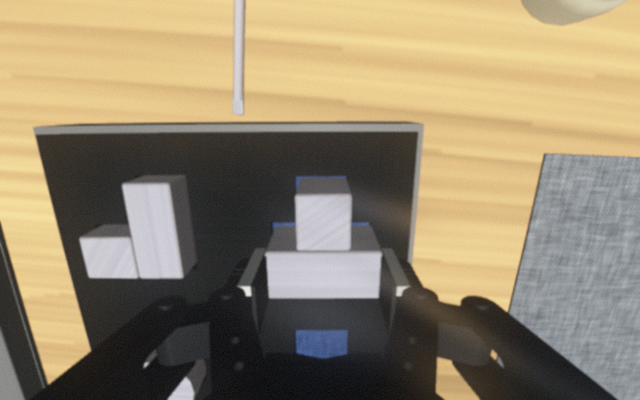

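View pics/s24.png

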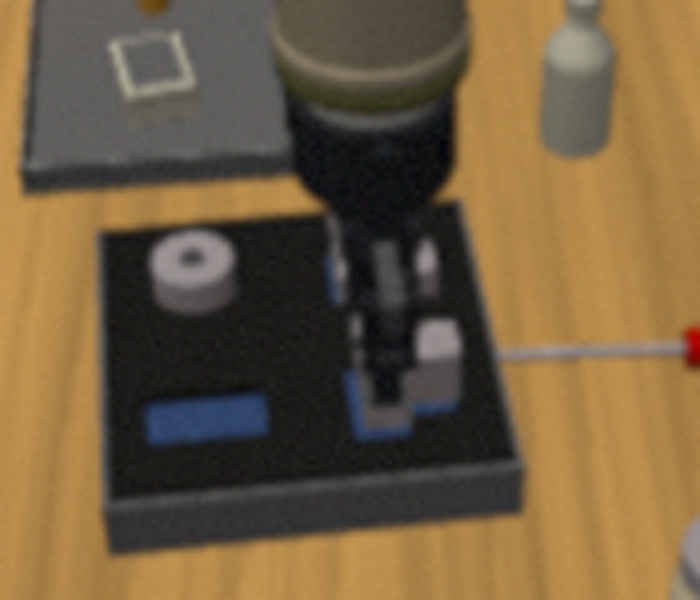

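{"op": "drive_tool", "data": {
  "moves": [
    [[0,0,-2],0],
    [[0,0,-4],0],
    [[0,0,-6],0],
    [[0,0,-7.5],0],
    [[0,0,-9],0],
    [[0,0,-10],0],
    [[0,0,-10],0],
    [[0,0,-10],0]
  ]
}}

```text
time: 53.93
tool_pos: [585.7, -46.0, 78.9]
tcp_rot: [180.0, -0.1, 4.8]
ft_force: [-17.8, 1.8, 34.2]
finger_gap: 50.9
```

{"op": "drive_tool", "data": {
  "moves": [
    [[0,0,0],0],
    [[0,0,-1],0],
    [[0,0,-2],0],
    [[0,0,-3],0],
    [[0,0,-4],0],
    [[0,0,-4],0],
    [[0,0,-4],0],
    [[0,0,-4],0]
  ]
}}

```text
time: 54.6
tool_pos: [586.5, -46.1, 78.6]
tcp_rot: [179.9, -0.2, 4.9]
ft_force: [-32.6, 4.0, 62.6]
finger_gap: 50.3
```

{"op": "drive_tool", "data": {
  "moves": [
    [[0,0,3],0],
    [[0,0,6],0],
    [[0,0,9],0],
    [[0,0,12],0],
    [[0,0,14],0],
    [[0,0,14],0],
    [[0,0,14],0],
    [[0,0,14],0]
  ]
}}

```text
time: 55.27
tool_pos: [584.3, -45.8, 83.6]
tcp_rot: [-180.0, 0.1, 4.8]
ft_force: [-0.2, -0.0, -2.3]
finger_gap: 50.4
```

```bash
python3 - <<'E'
from h import *
c=still(); cv2.imwrite("pics/w25.png",c["im"]); s=c["s"];print(s["time"],s["tool_pos"],s["tcp_rot"],s["ft_force"],s["finger_gap"],s["wrist_torque"])
np.save("c25.npy",c,allow_pickle=True)
crop(c,220,110,440,310,3.5,"w25c")
c=snap("side"); crop(c,290,180,350,240,10,"s25"); np.save("cs25.npy",c,allow_pickle=True)
E
```

```text
55.8667 [584.72980197 -45.82420607  84.31486444] [ 1.79999845e+02 -3.09427118e-03  4.83372841e+00] [ 0.42363327 -0.66156514 -1.37721401] 50.01893722072634 [ 0.01315612  0.00485642 -0.02329213]
```

View pics/w25c.png

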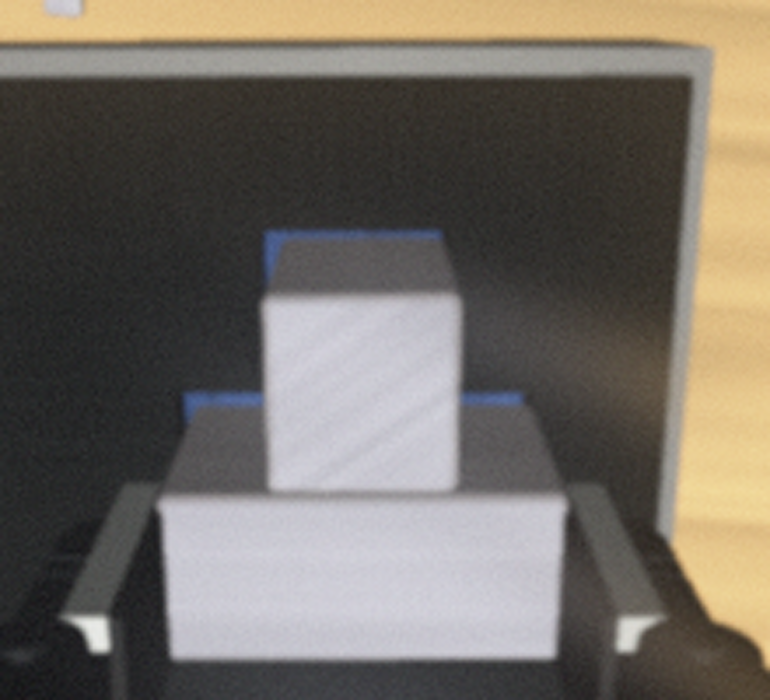

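View pics/s25.png

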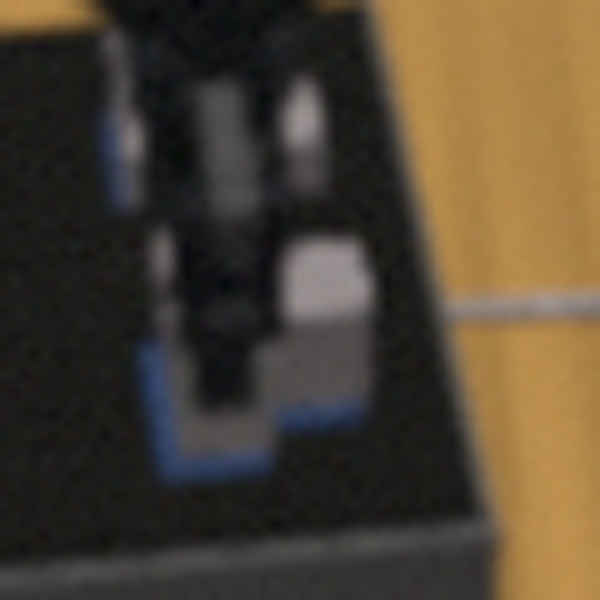

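```bash
python3 - <<'E'
from h import *
w=np.load("c25.npy",allow_pickle=True).item(); s=np.load("cs25.npy",allow_pickle=True).item()
F=np.array([543.7,.9,4.85])
def loc(P): 
    a=np.radians(F[2]); M=np.array([[np.cos(a),np.sin(a)],[-np.sin(a),np.cos(a)]]); return ((P[:,:2]-F[:2])@M.T-np.array([50,-50])).round(1).tolist()
o=((290,180),10)
print("side slot left edge @32",loc(cu(s,[(148,350),(165,470)],*o,32)),"near rim@40",loc(cu(s,[(170,480),(270,468)],*o,40)))
print("side stem slot near-right @40",loc(cu(s,[(370,412),(280,425)],*o,40)))
print("side gauge bottom @44.8: near-left, near-right, stem near-right",loc(cu(s,[(183,458),(272,455),(368,405)],*o,44.8)))
o=((220,110),3.5)
print("wrist slot stem far @32 L,R",loc(cu(w,[(265,231),(442,231)],*o,32)),"cross far L,R",loc(cu(w,[(185,394),(522,393)],*o,32)))
print("wrist gauge bottom stem far L,R",loc(cu(w,[(283,239),(443,239)],*o,44.8)),"cross",loc(cu(w,[(200,405),(530,405)],*o,44.8)))
print("foam inner corner TR",loc(cu(w,[(692,77)],*o,40)))
E
```

```text
side slot left edge @32 [[-24.4, 29.3], [-24.7, -13.9]] near rim@40 [[-24.5, -25.0], [0.6, -24.3]]
side stem slot near-right @40 [[28.2, -8.4], [5.0, -9.9]]
side gauge bottom @44.8: near-left, near-right, stem near-right [[-20.9, -22.5], [1.1, -24.5], [27.3, -10.5]]
wrist slot stem far @32 L,R [[25.8, 14.4], [25.7, -13.7]] cross far L,R [[-1.7, 28.4], [-1.6, -27.5]]
wrist gauge bottom stem far L,R [[27.2, 10.6], [27.1, -13.0]] cross [[1.2, 24.0], [1.0, -26.9]]
foam inner corner TR [[50.2, -49.3]]
```

{"op": "drive_tool", "data": {
  "moves": [
    [[-1,0.8,0],0],
    [[-1.8,1.5,0],0],
    [[-1.8,1.5,-2],0],
    [[-1.8,1.5,-4],0],
    [[-1.8,1.5,-5],0],
    [[-1.8,1.5,-6],0],
    [[-1.8,1.5,-7],0],
    [[-1.8,1.5,-7],0]
  ]
}}

```text
time: 56.58
tool_pos: [582.7, -44.3, 77.0]
tcp_rot: [-180.0, 0.0, 4.8]
ft_force: [-0.6, 0.7, -1.7]
finger_gap: 50.5
```

```bash
python3 - <<'E'
from h import *
c=snap("wrist"); s=r.sense();print(s["time"],s["tool_pos"],s["tcp_rot"],s["ft_force"],s["finger_gap"],s["wrist_torque"])
crop(c,220,110,440,310,3.5,"w26c")
c=snap("side"); crop(c,290,180,350,240,10,"s26")
E
```

```text
56.6333 [582.80764756 -44.33931839  77.06952623] [-1.79995344e+02  1.92532573e-02  4.83024327e+00] [-1.08687474 -0.20326125 -1.07271612] 50.75961313002028 [-0.03815189  0.04450119  0.01491006]
```

View pics/w26c.png

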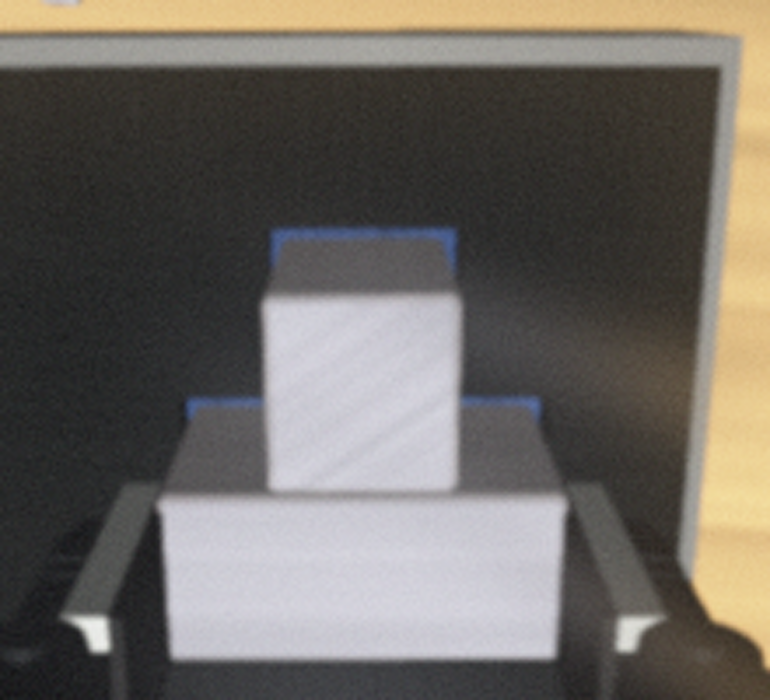

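View pics/s26.png

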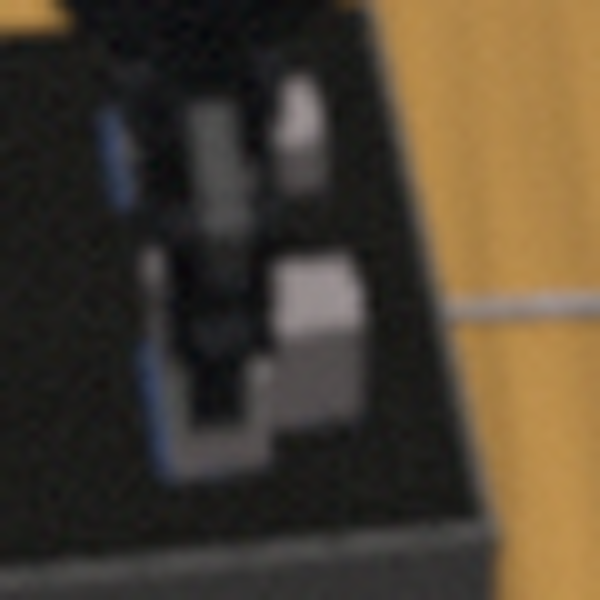

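{"op": "drive_tool", "data": {
  "moves": [
    [[0,0,-1],0],
    [[0,0,-2],0],
    [[0,0,-3],0],
    [[0,0,-4],0],
    [[0,0,-5],0],
    [[0,0,-6],0],
    [[0,0,-6],0],
    [[0,0,-6],0]
  ]
}}

```text
time: 57.35
tool_pos: [583.0, -44.3, 71.3]
tcp_rot: [-180.0, -0.0, 4.8]
ft_force: [0.0, 0.3, -1.0]
finger_gap: 50.4
```

{"op": "drive_tool", "data": {
  "moves": [
    [[0,0,-1],0],
    [[0,0,-2],0],
    [[0,0,-3],0],
    [[0,0,-4],0],
    [[0,0,-5],0],
    [[0,0,-6],0],
    [[0,0,-7],0],
    [[0,0,-7],0]
  ]
}}

```text
time: 58.02
tool_pos: [583.1, -44.4, 64.3]
tcp_rot: [180.0, -0.0, 4.8]
ft_force: [-0.7, 0.6, 2.6]
finger_gap: 50.5
```

{"op": "drive_tool", "data": {
  "moves": [
    [[0,0,-0.5],0],
    [[0,0,-1],0],
    [[0,0,-1.5],0],
    [[0,0,-1.5],0],
    [[0,0,-1.5],0],
    [[0,0,-1.5],0],
    [[0,0,-1.5],0],
    [[0,0,-1.5],0]
  ]
}}

```text
time: 58.68
tool_pos: [583.1, -44.4, 63.5]
tcp_rot: [180.0, -0.0, 4.8]
ft_force: [-3.9, 1.2, 9.8]
finger_gap: 50.2
```

{"op": "drive_tool", "data": {
  "moves": [
    [[0,0,-0.5],0],
    [[0,0,-1],0],
    [[0,0,-1],0],
    [[0,0,-1],0],
    [[0,0,-1],0],
    [[0,0,-1],0],
    [[0,0,-1],0],
    [[0,0,-1],0]
  ]
}}

```text
time: 59.35
tool_pos: [583.2, -44.4, 63.4]
tcp_rot: [180.0, -0.0, 4.8]
ft_force: [-8.6, 1.6, 17.3]
finger_gap: 50.7
```

{"op": "drive_tool", "data": {
  "moves": [
    [[0,0,0.5],0],
    [[0,0,1],0],
    [[0,0,1.5],0],
    [[0,0,1.7],0],
    [[0,0,1.7],0],
    [[0,0,1.7],0],
    [[0,0,1.7],0],
    [[0,0,1.7],0]
  ]
}}

```text
time: 60.02
tool_pos: [583.1, -44.4, 63.5]
tcp_rot: [180.0, -0.0, 4.8]
ft_force: [-0.5, -0.7, 3.3]
finger_gap: 50.6
```

{"op": "drive_tool", "data": {
  "moves": [
    [[0,0,0],0],
    [[0,0,0],0],
    [[0,0,0],0],
    [[0,0,0],0],
    [[0,0,5],0],
    [[0,0,25],0],
    [[0,0,60],0],
    [[0,0,90],0]
  ],
  "fingers": 70
}}

```text
time: 60.68
tool_pos: [582.1, -44.2, 154.3]
tcp_rot: [-180.0, 0.1, 4.8]
ft_force: [0.8, 0.8, 0.3]
finger_gap: 69.7
```

{"op": "drive_tool", "data": {
  "moves": [
    [[-10,5,20],0],
    [[-30,15,50],0],
    [[-60,25,80],0],
    [[-90,35,110],0],
    [[-110,44,130],0],
    [[-113,44,140],0],
    [[-113,44,142],0],
    [[-113,44,142],0]
  ],
  "fingers": 85
}}

```text
time: 61.35
tool_pos: [470.6, -0.5, 296.3]
tcp_rot: [180.0, -0.1, 4.8]
ft_force: [0.2, 0.6, -1.3]
finger_gap: 84.4
```

```bash
python3 - <<'E'
from h import *
c=still(); cv2.imwrite("pics/w27.png",c["im"]); s=c["s"];print(s["time"],s["tool_pos"],s["tcp_rot"],s["ft_force"],s["finger_gap"])
np.save("c27.npy",c,allow_pickle=True); crop(c,200,0,440,220,3.3,"w27c")
b=(-.27,.12,0)
f=polyfit(c,SQ,[543.7,.9,4.85],40,sign=1,b=b)
def L(p,q):
    a=np.radians(f[2]); d=p[:2]-f[:2]; l=np.array([np.cos(a)*d[0]+np.sin(a)*d[1],-np.sin(a)*d[0]+np.cos(a)*d[1]])-q
    print("local err",l.round(2),"yaw",round(p[2]-f[2],2))
for z in (58,66):
  print("z",z)
  L(polyfit(c,CIR,[489.7,46.5,0],z,sign=-1,n=3,b=b),[-50,50])
  L(polyfit(c,ANG,[589.3,55,4.85],z,sign=-1,b=b),[50,50])
  L(polyfit(c,TEE,[596,-43.5,4.85],z,sign=-1,b=b),[50,-50])
c=snap("side"); crop(c,235,140,375,260,5,"s27")
E
```

```text
61.95 [ 4.69943958e+02 -3.64352519e-01  2.95304360e+02] [-1.79996639e+02  1.90585413e-02  4.82788510e+00] [ 0.49621332 -0.37343194  0.33920184] 84.95198858249678
fit [543.68   0.81   5.02] n 120 rms 0.42 medabs 0.25
z 58
fit [489.21  44.96  -0.73] n 72 rms 0.34 medabs 0.25
local err [-0.4  -1.25] yaw -5.75
fit [586.9   56.87   5.03] n 180 rms 0.29 medabs 0.25
local err [-2.05  2.06] yaw 0.01
fit [598.13 -44.38   5.03] n 240 rms 0.23 medabs 0.22
local err [0.28 0.22] yaw 0.01
z 66
fit [490.52  44.03   0.77] n 72 rms 0.74 medabs 0.71
local err [ 0.82 -2.29] yaw -4.25
fit [585.95  55.72   4.93] n 180 rms 0.52 medabs 0.27
local err [-3.09  1.  ] yaw -0.09
fit [596.9  -43.32   4.88] n 240 rms 0.48 medabs 0.27
local err [-0.85  1.37] yaw -0.14
```

View pics/w27c.png

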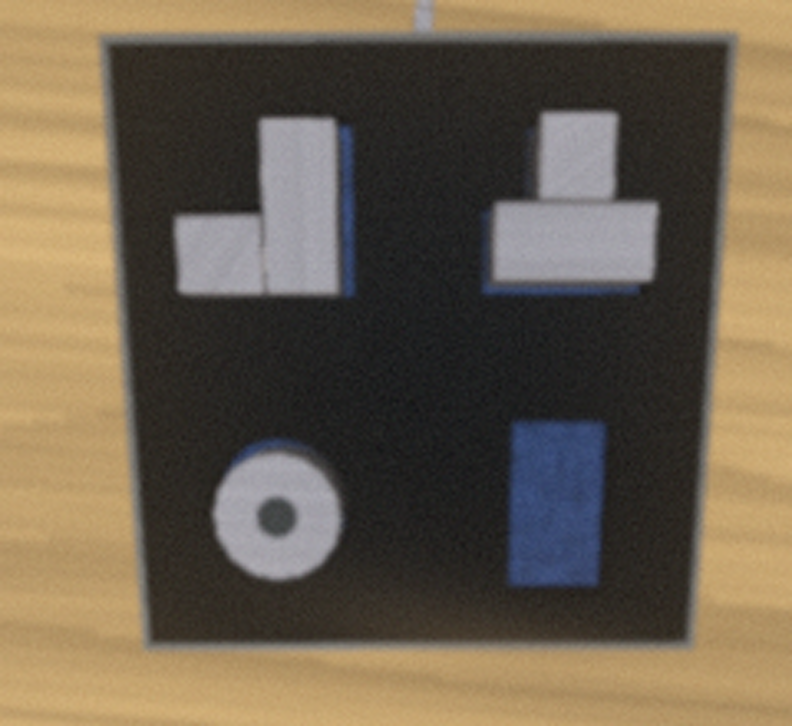

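View pics/s27.png

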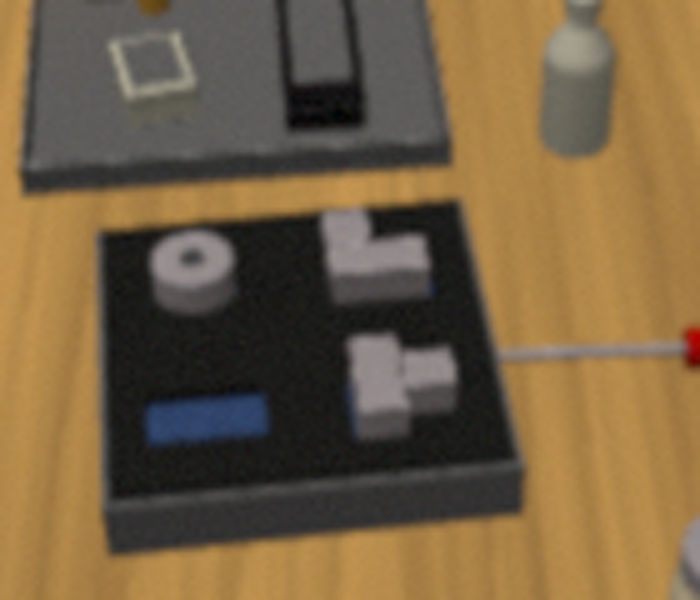

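```bash
python3 - <<'E'
from h import *
import io,contextlib
c=np.load("c27.npy",allow_pickle=True).item()
cs=snap("side"); cs['R']=cs['R']
for nm,cam in (("wrist",c),("side",cs)):
  for n,poly,p in (("ring",CIR,[489.2,45,0]),("ang",ANG,[586.9,56.9,5]),("tee",TEE,[598,-44.4,5])):
    print(nm,n)
    for z in (50,54,58,62,66):
        print(z,end=" "); polyfit(cam,poly,p,z,sign=-1,n=3 if n=="ring" else 30,rng=8 if nm=="side" else 5)
E
```

```text
wrist ring
50 fit [ 4.8822e+02  4.6040e+01 -2.0000e-01] n 72 rms 0.41 medabs 0.27
54 fit [488.88  45.6   -3.3 ] n 72 rms 0.41 medabs 0.32
58 fit [489.49  45.1   -0.66] n 72 rms 0.36 medabs 0.26
62 fit [ 4.9009e+02  4.4710e+01 -4.5000e-01] n 72 rms 0.52 medabs 0.38
66 fit [490.78  44.21  -3.4 ] n 72 rms 0.76 medabs 0.73
wrist ang
50 fit [588.07  58.17   4.94] n 180 rms 0.59 medabs 0.52
54 fit [587.63  57.58   5.12] n 180 rms 0.4 medabs 0.25
58 fit [587.15  57.03   5.07] n 180 rms 0.27 medabs 0.25
62 fit [586.67  56.45   5.01] n 180 rms 0.32 medabs 0.23
66 fit [586.21  55.83   4.95] n 180 rms 0.5 medabs 0.27
wrist tee
50 fit [599.55 -45.32   5.17] n 240 rms 0.52 medabs 0.31
54 fit [598.97 -44.78   4.95] n 240 rms 0.35 medabs 0.25
58 fit [598.43 -44.23   4.96] n 240 rms 0.27 medabs 0.22
62 fit [597.8  -43.7    4.85] n 240 rms 0.32 medabs 0.2
66 fit [597.16 -43.18   5.05] n 240 rms 0.56 medabs 0.27
side ring
50 fit [488.2   57.36  -8.7 ] n 72 rms 1.25 medabs 0.86
54 fit [488.73  52.4   -9.39] n 72 rms 1.07 medabs 0.8
58 fit [489.3   47.96  -8.29] n 72 rms 1.17 medabs 0.65
62 fit [489.57  43.48  10.  ] n 72 rms 1.09 medabs 0.74
66 fit [490.15  38.8    1.1 ] n 72 rms 1.19 medabs 0.62
side ang
50 fit [587.35  69.31   6.87] n 159 rms 1.56 medabs 1.03
54 fit [587.27  65.02   6.54] n 157 rms 1.5 medabs 0.99
58 fit [587.22  60.16   5.58] n 156 rms 1.28 medabs 0.85
62 fit [587.08  55.8    5.1 ] n 153 rms 1.17 medabs 0.75
66 fit [586.98  51.53   4.66] n 151 rms 1.08 medabs 0.66
side tee
50 fit [598.84 -33.08   4.74] n 240 rms 1.38 medabs 0.79
54 fit [598.74 -37.13   4.6 ] n 240 rms 1.27 medabs 0.73
58 fit [598.59 -41.29   4.77] n 240 rms 1.18 medabs 0.72
62 fit [598.42 -45.17   4.93] n 240 rms 1.19 medabs 0.76
66 fit [598.31 -49.23   4.83] n 240 rms 1.21 medabs 0.73
```

```bash
python3 - <<'E'
from h import *
c=snap("side","s28"); print(r.sense()["time"])
E
```

```text
62.1
```

View pics/s28.png

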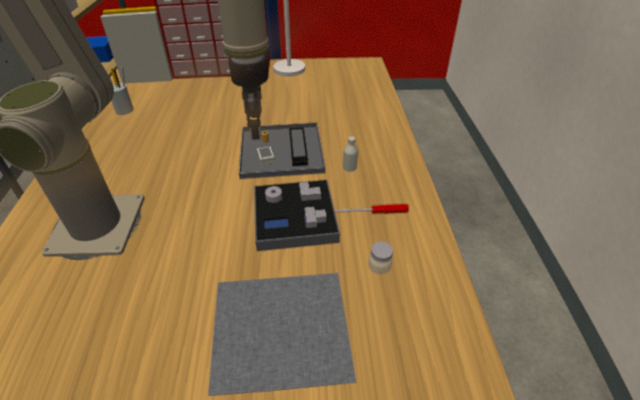

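View pics/w27.png

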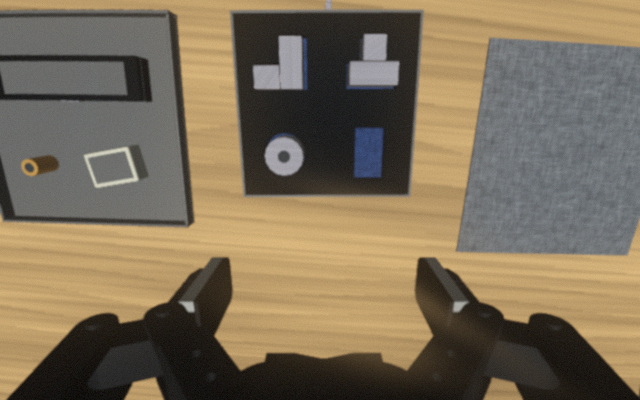

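The mat is empty. The three gauges sit in their cutouts around (275,65), (375,60) and (284,156) in the wrist view. The box, case and bushing are in the tray, the bystanders are unmoved, and the arm is clear, so I am handing in.

```bash
python3 -c "
from bench import r
print(r.hand_in())"
```

```text
the job is handed in; nothing more can be done
None
```

I moved the white box, the black case and the one bushing present into the tray. I then put the ring, angle and tee gauges, the only three on the mat, into their cutouts and pressed them home. The job is handed in at about 62 s; no verdict was reported.

**Last checks:**
- **Depth:** all three gauge tops fit best at about 58 mm in the wrist view, which is fully home. Pressing stopped at a firm stop for each gauge.
- **Centring:** the tee is about 0.4 mm off centre, the ring about 1.3 mm and the angle about 2.9 mm, all inside 5 mm. The angle shifted within its cutout's play after I released it; I don't know why.
- **Tray:** the box and case look flat, side by side, on the tray floor, with the bushing standing beside them.
- **Bystanders:** they look unmoved.

**What went wrong on the way:** the tee's first insertion landed on the cutout rim and pushed with about 63 N. I backed off, shifted it 2 mm and it went in freely. Pressing the ring home also peaked at about 48 N. Both readings stayed below the 120 N wrist limit. I did not separately check the 40 N limit on the arm and gripper body; both pushes went through gauges held in the fingers.

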